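# Set the casting flasks over the wax trees

## Task

Four wax trees stand on their rubber sprue bases, ready to be invested. Over each tree lower the steel flask that fits the collar of its base and stands higher than the wax, so that all four trees are covered and every flask sits upright and fully down inside its collar. Do not press on the wax, and leave the fifth flask, which is too short for any tree whose collar it fits, standing where it is.

Things in the scene. Friction and masses are not known exactly. Their poses are not given: they have to be found in the camera images.
- flask_wide_tall: loose plain steel casting flask (a tube open at both ends), 62 mm outside diameter, wall 3 mm, 82 mm high, standing upright on the bench; origin at the centre of its lower rim, z up along its axis
- flask_wide_low: loose plain steel casting flask (a tube open at both ends), 62 mm outside diameter, wall 3 mm, 54 mm high, standing upright on the bench; origin at the centre of its lower rim, z up along its axis
- flask_narrow_tall: loose plain steel casting flask (a tube open at both ends), 44 mm outside diameter, wall 2.5 mm, 70 mm high, standing upright on the bench; origin at the centre of its lower rim, z up along its axis
- flask_narrow_low: loose plain steel casting flask (a tube open at both ends), 44 mm outside diameter, wall 2.5 mm, 50 mm high, standing upright on the bench; origin at the centre of its lower rim, z up along its axis
- wax_wide_tall: pale green wax tree of small hoops, 36 mm across, top 74 mm above the bench, upright on the middle of a fixed dark grey rubber base. Origin: centre of the base's UNDERSIDE (bench height), z up. The flask stands on the base's floor, 6 mm above the bench, inside a collar 15 mm high over the bench, inside 68 mm wide at the floor, 77 mm at the lip (outside 85): takes 62 mm flasks
- wax_wide_low: pale green wax tree of small hoops, 36 mm across, top 46 mm above the bench, upright on the middle of a fixed dark grey rubber base. Origin: centre of the base's UNDERSIDE (bench height), z up. The flask stands on the base's floor, 6 mm above the bench, inside a collar 15 mm high over the bench, inside 68 mm wide at the floor, 77 mm at the lip (outside 85): takes 62 mm flasks
- wax_narrow_tall: pale green wax tree of small beads, 20 mm across, top 64 mm above the bench, upright on the middle of a fixed dark grey rubber base. Origin: centre of the base's UNDERSIDE (bench height), z up. The flask stands on the base's floor, 6 mm above the bench, inside a collar 15 mm high over the bench, inside 50 mm wide at the floor, 59 mm at the lip (outside 67): takes 44 mm flasks
- wax_narrow_low: pale green wax tree of small beads, 20 mm across, top 43 mm above the bench, upright on the middle of a fixed dark grey rubber base. Origin: centre of the base's UNDERSIDE (bench height), z up. The flask stands on the base's floor, 6 mm above the bench, inside a collar 15 mm high over the bench, inside 50 mm wide at the floor, 59 mm at the lip (outside 67): takes 44 mm flasks
- flask_wide_stub: loose steel casting flask like the others, 62 mm outside diameter, wall 3 mm, but only 30 mm high: too short for the wax on either wide base; origin at the centre of its lower rim. It is left over
Mind the look-alikes: they are no part of the job. Leave any blue look-alike of the flask_narrow_low alone.

How it is judged:
By the outcome, as a careful person would: the job done as asked, in the order asked, and still so for the second after the job is handed in, with the robot touching nothing.
It also fails if it takes over 106 s, if anything falls off the work surface, if the arm or the gripper's body presses on something with over 40 N, if the wrist force passes 120 N, or if a joint passes its speed limit or range.

## Robot

A 7-joint arm with a two-finger parallel gripper is mounted at the origin on a cart in front of the work surface, level with it; the furniture and walls round the work are solid. World frame = base frame: x ahead of the robot, y to its left, z up, the work surface at z = 0. Lengths are in mm, angles in rad, forces in N, time in s.
With the tool pointing down it reaches from about 350 to 900 mm from the base axis. Payload 7.2 kg.
Tool frame: the origin (TCP) lies at the very end of the fingers, on their centre line; the grasp point (between the pads) lies 19 mm behind it; z points along the fingers, y is the direction in which the jaws open and shut (so a half turn about z gives the same grasp; the last joint's range is limited). The gripper opens to 88 mm and grips with 3 to 60 N. Pads are 20 mm wide; open, the fingers measure 115 mm over their backs; the gripper's body (75 mm by 178 mm) begins 61 mm behind the grasp point.
Start: joints at [1.237, 0.411, -0.013, 1.596, 0.006, 1.134, -0.082], TCP at [164.164, -603.058, 222.653] pointing down, gripper open.
Joint ranges: [-2.95, 2.95], [-0.29, 1.99], [-1.47, 1.44], [0.14, 2.54], [-1.03, 4.17], [0.13, 1.85], [-2.86, 2.86]. Speed limits (rad/s): [2.39, 2.39, 3.01, 3.01, 3.14, 3.14, 3.14].

## Interface

Orientations are given as a rotation vector (axis times angle).
In Python, from rig import r, cams, order, spotter gives the robot as it stands. The module is installed in compiled form; this text tells all that it offers.
- The arm moves only by the tool send_rows, never from a script. Its argument "series" is a list that holds one entry, the list of rows, each a list of 5 numbers: the opening, from -1 (shut) to 1 (fully open), then the shift along the tool's x, y, z in mm, then the turn about the tool's z in degrees. A call has 1 to 20 rows; each row shifts and turns the pose as measured when the row begins, along the tool's axes as they then stand; what a row does not reach is not made up. A row lasts 1/10 s, in which the tool goes at most 50 mm and 8.59 degrees, less where a joint would pass 70% of its speed; a pose out of reach is approached as far as the arm can. A call with a gripper value outside its range is refused whole. The fingers move at their own pace and stop on an object; "force" is the grip in N (left out, the last holds). Time passes only in rows, so rows that do not move let the fingers close. It gives the time, the measured TCP pose, the force and the opening at its end, in the units of the state.
- r.read_state(): the state, without advancing time (a new reading comes with each control period).
- cams.read_camera(name): name is "side" or "top" or "wrist"; returns a dict with "pixels" (400x640x3 uint8, blue, green, red), "fov_y" (degrees; the focal length in pixels is half the picture's height over the tangent of half this angle, whatever the lens; pixels are square), "cx", "cy" (the principal point, pixels), "pose" (4x4, takes a point from camera to world coordinates). Camera axes: x right, y up, looking along -z (the intrinsics and any distortion apply to the point x, -y, -z); pixel columns grow to the right and rows downward; lengths in mm; the calibration is good to about 2 mm. The wrist camera is an equidistant fisheye: a pixel r from the principal point sees the ray r / f radians off the axis. A picture is of the moment at which its call begins. There is no depth.
- order.job_done(): hands the job in, once; it reports no verdict.
Trained networks look in a picture, given as the dict that the camera call returned (one of the last four; its "shot" number tells which), for a name from the list of things; names that differ only in an ending like _2 or _b are one class to them, and where a whole thing is asked for, a point or a joint stands for the part that bears it (a point fixed in the world has none). Each returns a list of dicts, best first, with "confidence" (0 to 1); they miss things now and then, are a little off and sometimes report something else, mostly with a low value. They report only what shows in the picture. A call takes as long as a camera call. They do not tell look-alikes from the thing itself.
- spotter.look_for(query, picture): "at" ([x, y, z] in mm, in world coordinates, good to about 4 mm: the middle of the surface that is visible of it).
- spotter.silhouettes(query, picture): "region" (400x640 bool, what is visible of it).
- spotter.mark_of(query, picture): "at" ([x, y, z] in mm, in world coordinates, good to about 4 mm: a listed point, or the origin of a listed thing).
The state is a dict: "time_s": time; "q": joint angles; "joint_velocities": joint speeds; "joint_efforts": joint torques, N m; "position": TCP position; "orientation": TCP orientation; "contact_force": force on the tool from outside, world axes, zero at the start; "moment": the same for the moment, N m; "width": opening from 0.0 (shut) to 1.0 (fully open).
Only numpy, scipy, OpenCV 4.12 (cv2) and the standard library are available. Lean on these libraries where they do the work, as an engineer would, in place of code of your own. Each camera call takes 0.05 s, during which the arm holds its last target.

## Working session

There is one attempt and no reset: what is moved stays moved. The work goes in short steps, Python scripts to look and compute and a tool call to move; the robot and the scene stay as the last step left them, time stands still between calls to the robot, and variables do not carry over. Pictures are saved under pics/ and viewed, and the job is handed in when it is done.

Besides the shell and the picture viewer there is one more tool, called after ">>>" by a JSON object that holds its "method" and its "body", one argument or row to a line. send_rows: Moves the arm, as the interface text tells. Its arguments: {"type":"object","properties":{"series":{"type":"array","items":{"type":"array","items":{"type":"array","items":{"type":"number"}}}},"force":{"type":"number"}},"required":["series"]}

```bash
mkdir -p pics; ls
cat > h.py <<'E'
import numpy as np,cv2
from rig import r,cams,order,spotter
E
python3 - <<'E'
from h import *
s=r.read_state()
print({k:np.round(v,3).tolist() for k,v in s.items()})
for n in ['top','side','wrist']:
    p=cams.read_camera(n); cv2.imwrite(f'pics/a_{n}.png',p['pixels'])
    print(n,p['fov_y'],p['cx'],p['cy'],np.round(p['pose'],3).tolist())
    np.save(f'pose_{n}.npy',p['pose'])
    if n!='wrist':
        for q in 'flask_wide_tall flask_wide_low flask_narrow_tall flask_narrow_low wax_wide_tall wax_wide_low wax_narrow_tall wax_narrow_low flask_wide_stub'.split():
            print(q,[(np.round(d['at']).tolist(),round(d['confidence'],2)) for d in spotter.mark_of(q,p)])
E
```

```text
pics
{'time_s': 0.0, 'q': [1.237, 0.412, -0.013, 1.597, 0.006, 1.134, -0.082], 'joint_velocities': [-0.001, -0.002, 0.0, -0.002, 0.0, 0.001, 0.002], 'joint_efforts': [0.0, -58.794, 0.642, -29.108, -0.054, 0.018, 0.0], 'position': [164.014, -602.589, 221.813], 'orientation': [-3.112, -0.416, 0.001], 'contact_force': [0.306, -0.524, -0.206], 'moment': [0.012, 0.061, 0.051], 'width': 1.0}
top 56.85343340565703 320.13030045755823 200.78184043066332 [[-0.093, 0.974, -0.207, 286.178], [-0.996, -0.091, 0.022, -174.244], [0.002, 0.208, 0.978, 1231.587], [0.0, 0.0, 0.0, 1.0]]
flask_wide_tall [([543.0, -346.0, -3.0], 0.51)]
flask_wide_low [([479.0, 78.0, 6.0], 0.73), ([622.0, -98.0, 1.0], 0.56)]
flask_narrow_tall [([482.0, 73.0, -0.0], 0.71), ([477.0, 205.0, -0.0], 0.63)]
flask_narrow_low [([590.0, -577.0, 1.0], 0.72), ([514.0, -149.0, -2.0], 0.48)]
wax_wide_tall [([635.0, 178.0, -1.0], 0.57)]
wax_wide_low [([640.0, -227.0, -3.0], 0.39)]
wax_narrow_tall [([632.0, 178.0, -1.0], 0.49), ([625.0, -98.0, 2.0], 0.45)]
wax_narrow_low []
flask_wide_stub [([486.0, -12.0, -1.0], 0.61)]
side 56.87003450734318 317.9880529681999 197.0211124215024 [[0.998, -0.017, 0.055, 614.398], [0.053, 0.627, -0.777, -942.831], [-0.021, 0.778, 0.627, 648.789], [0.0, 0.0, 0.0, 1.0]]
flask_wide_tall []
flask_wide_low [([483.0, 82.0, -1.0], 0.62)]
flask_narrow_tall [([477.0, 209.0, -3.0], 0.84)]
flask_narrow_low [([518.0, -143.0, -0.0], 0.76), ([595.0, -577.0, -1.0], 0.57)]
wax_wide_tall [([637.0, 181.0, 1.0], 0.63)]
wax_wide_low [([641.0, -220.0, -0.0], 0.4)]
wax_narrow_tall [([626.0, -100.0, -1.0], 0.58)]
wax_narrow_low [([626.0, 37.0, 2.0], 0.51)]
flask_wide_stub [([486.0, -15.0, -0.0], 0.81)]
wrist 65.70646984690485 317.6585451157879 197.69380966706666 [[0.262, 0.923, 0.282, 242.006], [-0.965, 0.251, 0.075, -580.918], [-0.002, -0.292, 0.956, 384.401], [0.0, 0.0, 0.0, 1.0]]
```

View pics/a_top.png

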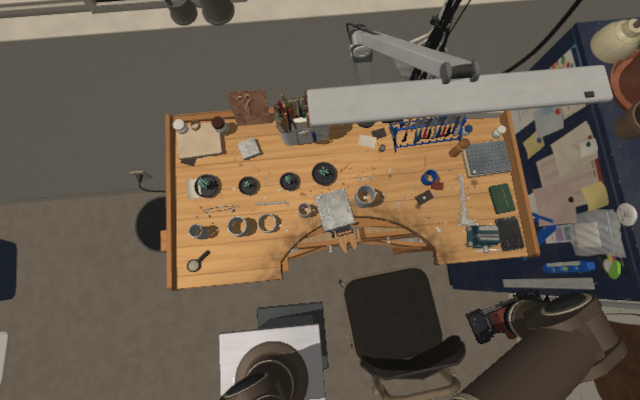

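View pics/a_side.png

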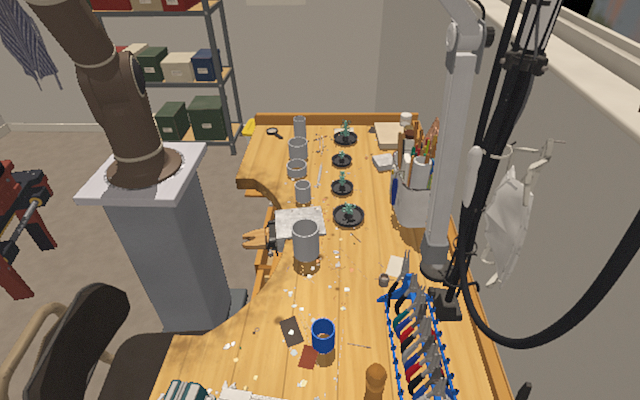

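View pics/a_wrist.png

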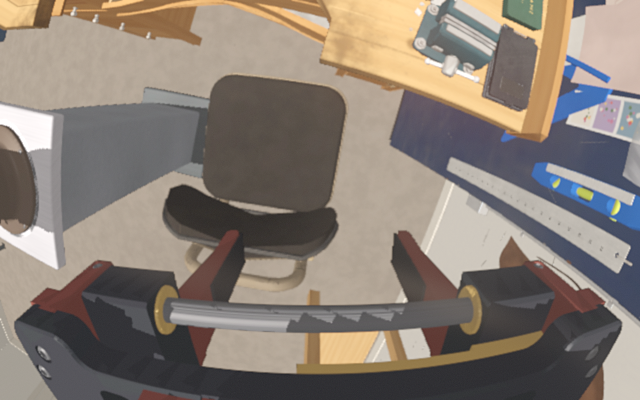

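Run:
```python
import cv2
a=cv2.imread('pics/a_top.png')[150:280,170:400]; cv2.imwrite('pics/b_top.png',cv2.resize(a,None,fx=3.4,fy=3.4,interpolation=2))
a=cv2.imread('pics/a_side.png')[110:280,240:400]; cv2.imwrite('pics/b_side.png',cv2.resize(a,None,fx=3.4,fy=3.4,interpolation=2))
```

```text
(no output)
```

View pics/b_top.png

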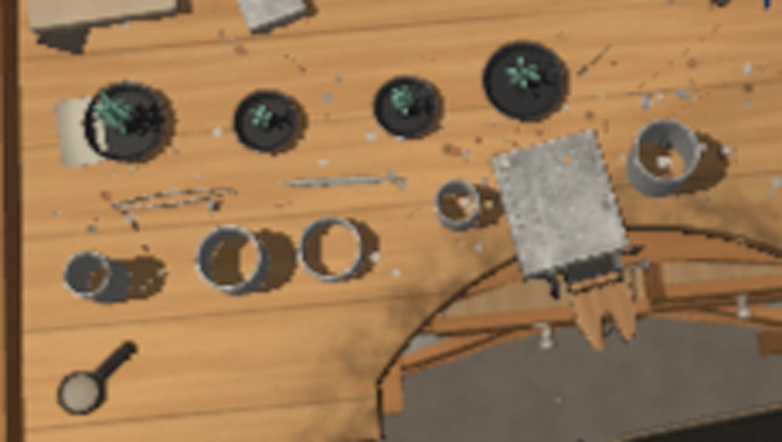

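View pics/b_side.png

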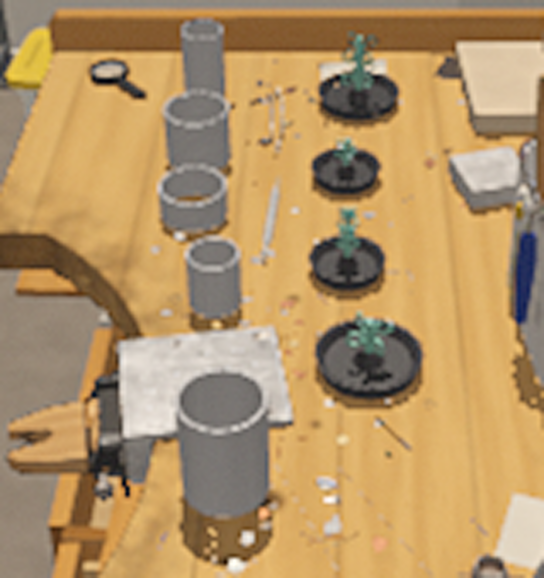

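```bash
cat >> h.py <<'E'
from scipy.optimize import minimize
SH={'flask_wide_tall':[(31,0,82)],'flask_wide_low':[(31,0,54)],'flask_narrow_tall':[(22,0,70)],'flask_narrow_low':[(22,0,50)],'flask_wide_stub':[(31,0,30)],
'wax_wide_tall':[(42.5,0,15)],'wax_wide_low':[(42.5,0,15)],'wax_narrow_tall':[(33.5,0,15)],'wax_narrow_low':[(33.5,0,15)]}
G={'flask_wide_tall':(543,-346),'flask_wide_low':(481,79),'flask_narrow_tall':(477,207),'flask_narrow_low':(515,-146),'flask_wide_stub':(486,-13),
'wax_wide_tall':(636,180),'wax_wide_low':(640,-223),'wax_narrow_tall':(625,-98),'wax_narrow_low':(626,37)}
def proj(P,pic,wrist=False):
    P=np.atleast_2d(P).astype(float); T=np.linalg.inv(pic['pose']); c=P@T[:3,:3].T+T[:3,3]
    f=200/np.tan(np.radians(pic['fov_y'])/2); x,y,z=c[:,0],-c[:,1],-c[:,2]
    if wrist:
        rr=np.hypot(x,y)+1e-9; th=np.arctan2(rr,z); u=f*th*x/rr; v=f*th*y/rr
    else: u=f*x/z; v=f*y/z
    return np.c_[u+pic['cx'],v+pic['cy']]
A=np.linspace(0,2*np.pi,60,endpoint=False)
def circ(x,y,rad,z): return np.c_[x+rad*np.cos(A),y+rad*np.sin(A),0*A+z]
def render(q,xy,pic,wrist,z0=0,S=8):
    m=np.zeros((400*2,640*2),np.uint8)
    for rad,a,b in SH[q]:
        p=proj(np.r_[circ(*xy,rad,a+z0),circ(*xy,rad,b+z0)],pic,wrist)
        h=cv2.convexHull(np.round((p*2+.5)*16).astype(np.int32)); cv2.fillPoly(m,[h],255,cv2.LINE_AA,4)
    return cv2.resize(m,(640,400),interpolation=cv2.INTER_AREA)/255.
def fit(q,pic,wrist=False,g=None,z0=0):
    g=np.array(g if g is not None else G[q],float); best=None
    for d in spotter.silhouettes(q,pic):
        reg=cv2.morphologyEx(np.uint8(d['region']),cv2.MORPH_CLOSE,np.ones((3,3)))
        cs,_=cv2.findContours(reg,cv2.RETR_EXTERNAL,cv2.CHAIN_APPROX_NONE)
        if not cs: continue
        reg=cv2.drawContours(0*reg,cs,-1,1,-1).astype(float)
        m0=render(q,g,pic,wrist,z0)
        if (reg*m0).sum()<.3*m0.sum(): continue
        def cost(xy):
            m=render(q,xy,pic,wrist,z0); return 1-np.minimum(m,reg).sum()/np.maximum(m,reg).sum()
        o=minimize(cost,g,method='Nelder-Mead',options=dict(initial_simplex=[g,g+[8,0],g+[0,8]],xatol=.2,fatol=1e-4,maxiter=60))
        if best is None or o.fun<best[1]: best=(np.round(o.x,1).tolist(),round(1-o.fun,3),round(d['confidence'],2))
    return best
E
python3 - <<'E'
from h import *
for n in ['top','side']:
    p=cams.read_camera(n)
    for q in G: print(n,q,fit(q,p))
p=cams.read_camera('top')
T=p['pose'];f=200/np.tan(np.radians(p['fov_y'])/2)
for px in [(310,95),(310,120),(600,90)]:
  d=T[:3,:3]@[(px[0]-p['cx'])/f,-(px[1]-p['cy'])/f,-1]
  for z in (300,500,700): print(px,np.round(T[:3,3]+d*(z-T[2,3])/d[2]))
E
```

```text
top flask_wide_tall ([540.5, -347.1], np.float64(0.702), 0.63)
top flask_wide_low ([480.9, 74.6], np.float64(0.445), 0.7)
top flask_narrow_tall ([475.2, 202.5], np.float64(0.901), 0.74)
top flask_narrow_low ([514.9, -144.1], np.float64(0.337), 0.64)
top flask_wide_stub None
top wax_wide_tall None
top wax_wide_low None
top wax_narrow_tall None
top wax_narrow_low None
side flask_wide_tall ([539.5, -349.1], np.float64(0.958), 0.75)
side flask_wide_low ([479.7, 74.8], np.float64(0.829), 0.93)
side flask_narrow_tall ([474.9, 208.9], np.float64(0.725), 0.56)
side flask_narrow_low ([514.0, -148.5], np.float64(0.902), 0.56)
side flask_wide_stub ([484.9, -24.0], np.float64(0.859), 0.89)
side wax_wide_tall None
side wax_wide_low None
side wax_narrow_tall None
side wax_narrow_low None
(310, 95) [ 782. -195.  300.]
(310, 95) [ 675. -190.  500.]
(310, 95) [ 569. -186.  700.]
(310, 120) [ 708. -188.  300.]
(310, 120) [ 618. -185.  500.]
(310, 120) [ 527. -182.  700.]
(600, 90) [ 723. -993.  300.]
(600, 90) [ 629. -817.  500.]
(600, 90) [ 536. -641.  700.]
```

Run:
```python
from h import *
P={n:cams.read_camera(n) for n in('top','side')}
def ray(n,px):
  p=P[n];T=p['pose'];f=200/np.tan(np.radians(p['fov_y'])/2)
  d=T[:3,:3]@[(px[0]-p['cx'])/f,-(px[1]-p['cy'])/f,-1]; return T[:3,3],d/np.linalg.norm(d)
for a in [(355,35),(370,75),(460,70),(435,45)]:
  for b in [(485,40),(462,15),(435,250)]:
    o1,d1=ray('top',a);o2,d2=ray('side',b)
    st=np.linalg.lstsq(np.c_[d1,-d2],o2-o1,rcond=None)[0]
    x=o1+d1*st[0];y=o2+d2*st[1];print(a,b,np.round((x+y)/2),round(np.linalg.norm(x-y)))
cv2.imwrite('pics/c.png',cv2.resize(P['side']['pixels'][:290,340:],(800,773))[:600])
cv2.imwrite('pics/d.png',cv2.resize(P['top']['pixels'][:150,200:],None,fx=1.8,fy=1.8))
```

```text
(355, 35) (485, 40) [ 842. -310.  465.] 8
(355, 35) (462, 15) [ 805. -302.  504.] 5
(355, 35) (435, 250) [ 911. -385.  157.] 247
(370, 75) (485, 40) [ 790. -346.  456.] 94
(370, 75) (462, 15) [ 759. -336.  492.] 77
(370, 75) (435, 250) [ 863. -408.  120.] 119
(460, 70) (485, 40) [ 735. -530.  514.] 68
(460, 70) (462, 15) [ 716. -516.  537.] 57
(460, 70) (435, 250) [ 770. -608.  315.] 71
(435, 45) (485, 40) [ 776. -477.  510.] 20
(435, 45) (462, 15) [ 752. -464.  537.] 9
(435, 45) (435, 250) [ 816. -562.  297.] 151
```

View pics/c.png

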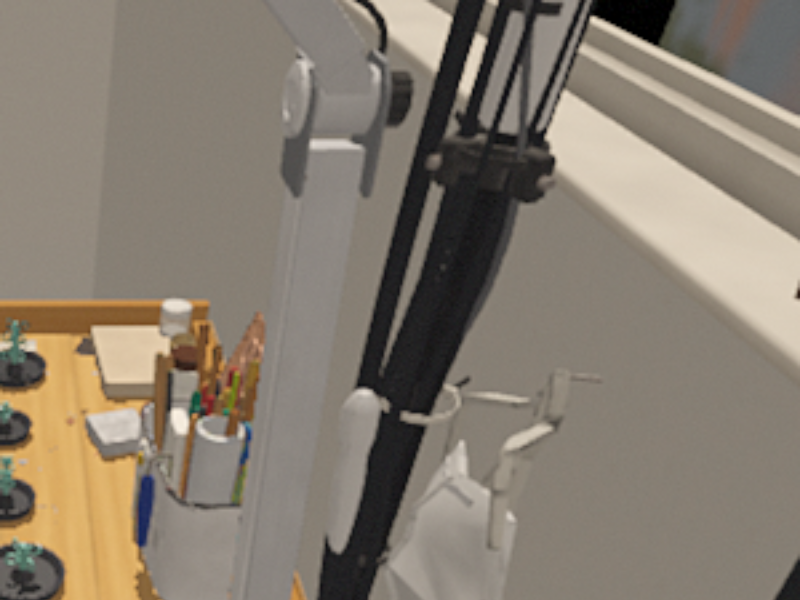

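View pics/d.png

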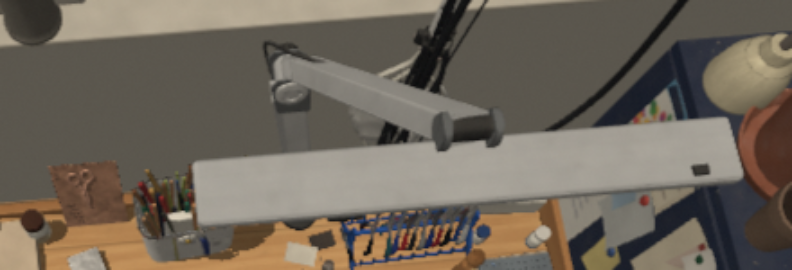

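Run:
```python
from h import *
P={n:cams.read_camera(n) for n in('top','side')}
def ray(n,px):
  p=P[n];T=p['pose'];f=200/np.tan(np.radians(p['fov_y'])/2)
  d=T[:3,:3]@[(px[0]-p['cx'])/f,-(px[1]-p['cy'])/f,-1]; return T[:3,3],d/np.linalg.norm(d)
def tri(a,b,d2=None,o2=None):
    o1,d1=ray('top',a)
    if d2 is None:o2,d2=ray('side',b)
    st=np.linalg.lstsq(np.c_[d1,-d2],o2-o1,rcond=None)[0]
    x=o1+d1*st[0];y=o2+d2*st[1];return (x+y)/2,np.linalg.norm(x-y)
for px in [(355,35),(360,37),(365,39),(370,41),(375,43),(380,45)]: print(px,*tri(px,(460,0)),*tri(px,(468,15)))
j=tri((357,36),(478,35));print('j',j)
for b in [(455,0),(460,0),(465,0)]:
  for px in [(362,39),(366,40),(370,42)]:
    e,err=tri(px,b); d=e-j[0]; d/=np.linalg.norm(d)
    print(b,px,err,np.round(e),'->',tri((458,70),None,d,j[0]))
```

```text
(355, 35) [ 795.88422791 -299.44254956  523.17653807] 1.27528443591348 [ 811.32038605 -303.20088472  502.41004267] 2.121254493647324
(360, 37) [ 791.4554027  -309.88131468  524.20451526] 4.8203524707279195 [ 806.49766241 -313.88248837  503.82377308] 5.755248219278496
(365, 39) [ 787.02855258 -320.29422759  525.24212569] 8.356752543136285 [ 801.6821315  -324.52760047  505.24538171] 9.376788205749154
(370, 41) [ 782.60414075 -330.68035345  526.28918715] 11.884341374631088 [ 796.87428158 -335.13535187  506.67462232] 12.985758758978593
(375, 43) [ 778.18262535 -341.0387723   527.34551716] 15.402978121490085 [ 792.07459248 -345.70489395  508.11125025] 16.582047452548597
(380, 45) [ 773.76445938 -351.36857926  528.41093307] 18.91252438639901 [ 787.28353553 -356.23539861  509.5550225 ] 20.16554511134056
j (array([ 829.69681077, -312.69241104,  474.54931709]), np.float64(4.395979459147996))
(455, 0) (362, 39) 2.7147395651624207 [ 784. -313.  526.] -> (array([ 464.1859077 , -321.76576278,  898.83011531]), np.float64(24.760746302712043))
(455, 0) (366, 40) 4.425279858251423 [ 781. -321.  527.]
[... 415 characters left out ...]
32 [ 786. -322.  525.] -> (array([ 532.9832688 , -375.89302988,  808.76418427]), np.float64(8.910536158951386))
(460, 0) (370, 42) 13.863743908844631 [ 782. -331.  526.] -> (array([ 571.01904891, -406.91963034,  743.69761307]), np.float64(10.361840399316383))
(465, 0) (362, 39) 14.472921518854992 [ 793. -315.  522.] -> (array([ 483.33886823, -331.92999971,  910.7259674 ]), np.float64(24.571378126601928))
(465, 0) (366, 40) 16.041243412095785 [ 790. -323.  524.] -> (array([ 546.76974862, -383.04775059,  803.94367118]), np.float64(28.62697816995794))
(465, 0) (370, 42) 19.59083154290471 [ 786. -332.  524.] -> (array([ 582.86949527, -413.44161817,  738.06631034]), np.float64(25.80823331492605))
```

>>> {"method": "send_rows", "body": {
  "series": [
    [[1,41,-13.7,0,-8.5],[1,42.6,-7.5,0,-8.5],[1,43.2,-1.1,0,-8.5],[1,42.9,5.3,0,-8.5],[1,41.7,11.6,0,-8.5],[1,39.5,17.6,0,-8.5],[1,36.5,23.2,0,-8.5],[1,32.7,28.4,0,-8.5],[1,28.1,32.9,0,-6.8],[1,0,0,0,0]]
  ]
}}

```text
time_s: 3.3
position: [495.5, -377.1, 222.4]
orientation: [2.19, 2.249, -0.002]
contact_force: [-0.3, -0.1, -0.7]
width: 0.999
```

```bash
cat >> h.py <<'E'
def look(name,guess,tag,z0={},cam='wrist'):
    p=cams.read_camera(cam); im=p['pixels'].copy(); w=cam=='wrist'
    for q in guess:
        b=fit(q,p,w,guess[q],z0.get(q,0)) if q.startswith('flask') else None
        print(q,b)
        xy=b[0] if b else guess[q]
        for rad,a,h in SH[q]:
            for z in (a,h): cv2.polylines(im,[np.round(proj(circ(*xy,rad,z+z0.get(q,0)),p,w)).astype(np.int32)],True,(0,0,255) if b else (0,255,255),1)
    cv2.imwrite(f'pics/{tag}.png',im); np.savez(f'pics/{tag}.npz',**{k:p[k] for k in('pixels','fov_y','cx','cy','pose')})
    return p
E
python3 - <<'E'
from h import *
look('w',{q:G[q] for q in ('flask_wide_tall','wax_wide_low','flask_narrow_low')},'w1')
E
```

```text
flask_wide_tall ([540.6, -345.0], np.float64(0.962), 0.62)
wax_wide_low None
flask_narrow_low None
```

View pics/w1.png

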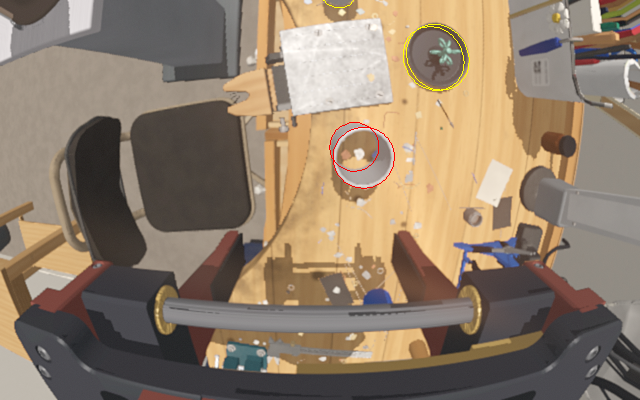

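```bash
cat >> h.py <<'E'
def fitbase(q,p,w=True,g=None):
    g=np.array(g if g is not None else G[q],float); im=p['pixels'].astype(int)
    mx,mn=im.max(2),im.min(2); m0=render(q,g,p,w)
    roi=cv2.dilate(np.uint8(m0>.1),np.ones((3,3)),iterations=max(4,int(.15*np.sqrt(m0.sum()))))
    reg=np.uint8((mx<110)&(mx-mn<22))*roi
    green=np.uint8((im[...,1]-im[...,2]>12))*roi
    reg=cv2.morphologyEx(reg|green,cv2.MORPH_CLOSE,np.ones((5,5)))
    reg=cv2.morphologyEx(reg,cv2.MORPH_OPEN,np.ones((5,5)))
    cs,_=cv2.findContours(reg,cv2.RETR_EXTERNAL,cv2.CHAIN_APPROX_NONE)
    c=max(cs,key=cv2.contourArea); reg=cv2.drawContours(0*reg,[c],-1,1,-1).astype(float)
    def cost(xy):
        m=render(q,xy,p,w); return 1-np.minimum(m,reg).sum()/np.maximum(m,reg).sum()
    o=minimize(cost,g,method='Nelder-Mead',options=dict(initial_simplex=[g,g+[8,0],g+[0,8]],xatol=.2,fatol=1e-4,maxiter=60))
    return np.round(o.x,1),round(1-o.fun,3)
def load(t):
    d=np.load(f'pics/{t}.npz'); return {k:(d[k] if d[k].ndim else float(d[k])) for k in d}
E
python3 - <<'E'
from h import *
print(fitbase('wax_wide_low',load('w1')))
for n in('top','side'):
    p=cams.read_camera(n)
    for q in G:
        if q[0]=='w': print(n,q,fitbase(q,p,False))
E
```

```text
(array([ 677.8, -207.2]), np.float64(0.094))
top wax_wide_tall (array([636.9, 180.5]), np.float64(0.789))
top wax_wide_low (array([ 640. , -222.1]), np.float64(0.801))
top wax_narrow_tall (array([625.2, -99.7]), np.float64(0.736))
top wax_narrow_low (array([620.9,  39.3]), np.float64(0.749))
side wax_wide_tall (array([634.1, 189.7]), np.float64(0.729))
side wax_wide_low (array([ 641.6, -215.4]), np.float64(0.763))
side wax_narrow_tall (array([622.4, -95. ]), np.float64(0.688))
side wax_narrow_low (array([619.1,  46.8]), np.float64(0.674))
```

>>> {"method": "send_rows", "body": {
  "series": [
    [[1,32,45,0,1.5],[1,0,0,30,0],[1,0,0,0,0]]
  ]
}}

```text
time_s: 3.85
position: [527.0, -360.3, 192.1]
orientation: [2.252, 2.184, -0.016]
contact_force: [-0.8, -0.4, -0.6]
width: 0.997
```

>>> {"method": "send_rows", "body": {
  "series": [
    [[1,15,14,10,-1.5],[1,0,0,0,0],[1,0,0,0,0]]
  ]
}}

```text
time_s: 4.15
position: [541.8, -347.2, 183.8]
orientation: [2.224, 2.209, -0.016]
contact_force: [-0.4, 0.1, -0.3]
width: 1.001
```

Run:
```python
from h import *
p=look('w',{q:G[q] for q in ('flask_wide_tall','wax_wide_low','flask_narrow_low')},'w2')
print(r.read_state()['position'],r.read_state()['orientation'])
```

```text
flask_wide_tall ([541.0, -344.7], np.float64(0.948), 0.95)
wax_wide_low None
flask_narrow_low ([516.2, -141.5], np.float64(0.93), 0.59)
[ 541.74144047 -346.96424062  183.72412758] [ 2.22408563  2.20934678 -0.01509293]
```

View pics/w2.png

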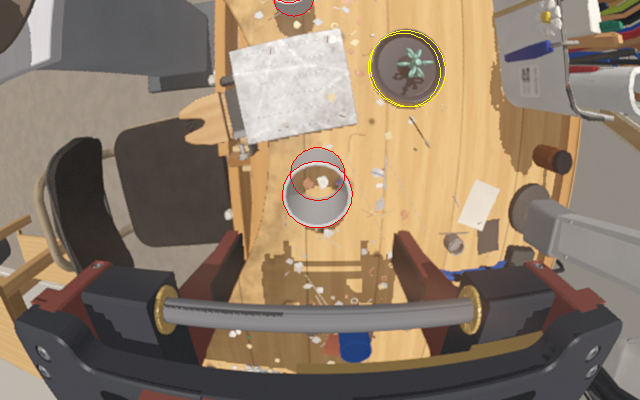

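>>> {"method": "send_rows", "body": {
  "series": [
    [[1,2.5,-0.8,20,0.2],[1,0,0,30,0],[1,0,0,30,0],[1,0,0,30,0],[1,0,0,20,0],[1,0,0,0,0]]
  ]
}}

```text
time_s: 4.9
position: [541.7, -350.8, 54.7]
orientation: [2.227, 2.193, -0.014]
contact_force: [0.0, 1.1, -0.3]
width: 0.995
```

>>> {"method": "send_rows", "body": {
  "series": [
    [[1,6,-0.7,6,0],[1,0,0,6,0],[1,0,0,0,0]]
  ]
}}

```text
time_s: 5.2
position: [542.2, -345.9, 44.8]
orientation: [2.226, 2.19, -0.013]
contact_force: [0.2, -0.4, 0.3]
width: 0.998
```

```bash
cat >> h.py <<'E'
from scipy.spatial.transform import Rotation as R
def st():
    s=r.read_state(); M=R.from_rotvec(s['orientation']).as_matrix()
    print('t',s['time_s'],'pos',np.round(s['position'],1),'toolz*1000',np.round(M[:,2]*1000),'xaz',round(np.degrees(np.arctan2(M[1,0],M[0,0])),1),'F',np.round(s['contact_force'],1),'w',round(s['width']*88,1),'q',np.round(s['q'],2))
E
python3 - <<'E'
from h import *
st()
E
```

```text
t 5.2 pos [ 542.2 -345.9   44.8] toolz*1000 [    7.   -20. -1000.] xaz 89.0 F [ 0.2 -0.4  0.3] w 87.9 q [ 0.73  0.65 -0.34  1.7   0.3   0.83  0.23]
```

>>> {"method": "send_rows", "body": {
  "series": [
    [[0.3,0,0,0,0],[-0.1,0,0,0,0],[-0.5,0,0,0,0],[-0.5,0,0,0,0],[-0.5,0,0,0,0],[-0.5,0,0,0,0]]
  ],
  "force": 30
}}

```text
time_s: 5.8
position: [543.0, -346.6, 47.2]
orientation: [2.224, 2.187, -0.013]
contact_force: [-0.5, -0.0, -0.5]
width: 0.713
```

Run:
```python
from h import *
st()
```

```text
t 5.8 pos [ 543.  -346.6   47.2] toolz*1000 [   10.   -22. -1000.] xaz 89.0 F [-0.5 -0.  -0.5] w 62.8 q [ 0.73  0.64 -0.34  1.7   0.3   0.83  0.23]
```

>>> {"method": "send_rows", "body": {
  "series": [
    [[-0.5,0,0,-15,0],[-0.5,0,0,-30,0],[-0.5,10,5,-30,0],[-0.5,25,15,0,0],[-0.5,35,5,0,0],[-0.5,35,0,0,0],[-0.5,35,0,0,0],[-0.5,20,0,0,0],[-0.5,0,0,0,0]]
  ]
}}

```text
time_s: 6.7
position: [571.1, -180.4, 128.7]
orientation: [2.226, 2.183, -0.009]
contact_force: [0.1, 0.1, -2.0]
width: 0.71
```

Run:
```python
from h import *
st()
```

```text
t 6.7 pos [ 571.1 -180.4  128.7] toolz*1000 [   13.   -21. -1000.] xaz 88.9 F [ 0.1  0.1 -2. ] w 62.5 q [ 0.52  0.49 -0.41  1.76  0.26  0.93 -0.02]
```

>>> {"method": "send_rows", "body": {
  "series": [
    [[-0.5,25,5,-10,0],[-0.5,40,5,-10,0],[-0.5,40,5,-5,0],[-0.5,40,5,0,0],[-0.5,40,5,0,0],[-0.5,40,5,0,0],[-0.5,30,5,0,0],[-0.5,15,5,0,0],[-0.5,0,0,0,0]]
  ]
}}

```text
time_s: 7.6
position: [621.2, 87.3, 154.4]
orientation: [2.234, 2.165, -0.01]
contact_force: [-0.7, 0.5, -3.8]
width: 0.71
```

Run:
```python
from h import *
st()
look('w',{q:G[q] for q in ('flask_narrow_tall','flask_wide_low','wax_wide_tall','wax_narrow_low')},'w3')
```

```text
t 7.6 pos [621.2  87.3 154.4] toolz*1000 [   17.   -27. -1000.] xaz 88.2 F [-0.7  0.5 -3.8] w 62.4 q [ 0.09  0.51 -0.45  1.65  0.29  1.03 -0.49]
flask_narrow_tall ([476.2, 204.3], np.float64(0.942), 0.73)
flask_wide_low ([481.5, 76.3], np.float64(0.954), 0.9)
wax_wide_tall None
wax_narrow_low None
```

View pics/w3.png

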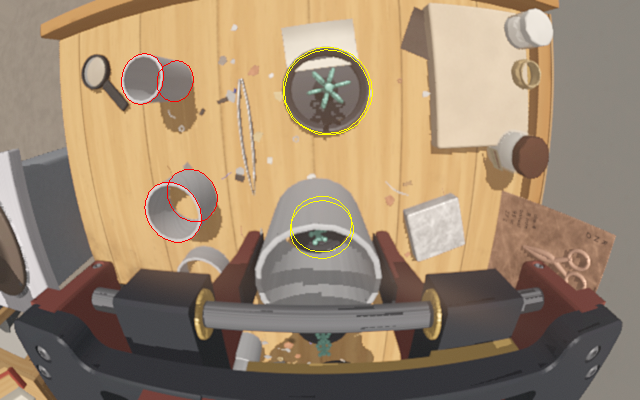

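Run:
```python
from h import *
d=load('w3'); im=d['pixels']
print(im[110,300],im[80,300],im[70,350],im[135,330],im[92,285:305].tolist())
cv2.imwrite('pics/e.png',cv2.resize(im[30:150,260:400],None,fx=5,fy=5,interpolation=0)[:600])
```

```text
[ 99 107 117] [112 117 127] [114 119 128] [ 76 113 147] [[83, 90, 106], [76, 86, 101], [77, 86, 101], [76, 85, 101], [73, 82, 97], [70, 81, 96], [88, 95, 109], [103, 108, 121], [109, 114, 126], [109, 114, 125], [109, 113, 124], [108, 114, 124], [109, 113, 124], [108, 114, 123], [107, 112, 123], [107, 112, 123], [108, 113, 123], [108, 112, 123], [106, 112, 122], [106, 111, 122]]
```

View pics/e.png

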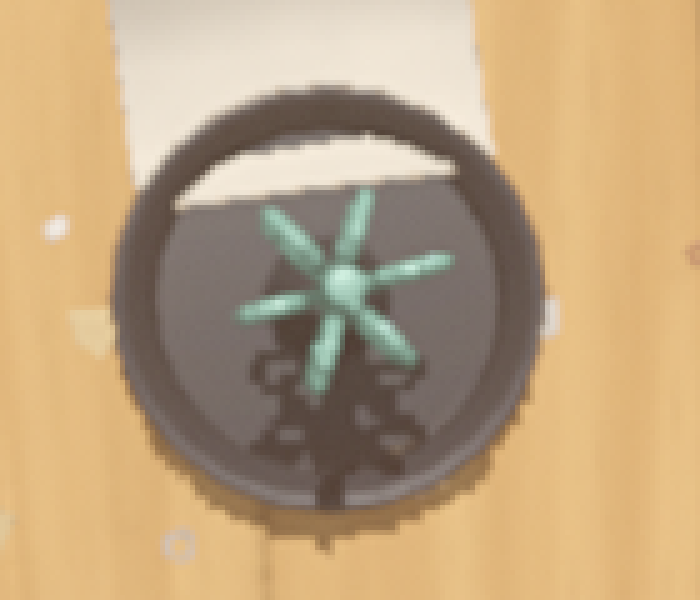

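```bash
sed -i "s/def fitbase(q,p,w=True,g=None):/def fitbase(q,p,w=True,g=None,mxt=140,sat=36):/; s/(mx<110)&(mx-mn<22)/(mx<mxt)\&(mx-mn<sat)/" h.py
python3 - <<'E'
from h import *
d=load('w3');o=fitbase('wax_wide_tall',d);print(o)
p=proj(circ(*o[0],42.5,15),d,True);print(p.min(0),p.max(0))
for t in('w1','w2'): print(fitbase('wax_wide_low',load(t)))
# flask rim outlines of held flask: observe
s=r.read_state(); M=R.from_rotvec(s['orientation']).as_matrix(); tcp=np.array(s['position'])
im=d['pixels'].copy()
for dx in (0,):
  for rad,zt,c in ((31,47,(0,0,255)),(31,-35,(0,0,255)),(28,-35,(255,0,0))):
    pts=np.c_[2+rad*np.cos(A),rad*np.sin(A),0*A+zt]@M.T+tcp
    cv2.polylines(im,[np.round(proj(pts,d,True)).astype(np.int32)],True,c,1)
cv2.imwrite('pics/f.png',cv2.resize(im[160:380,200:440],None,fx=2.5,fy=2.5))
E
```

```text
(array([634. , 180.1]), np.float64(0.912))
[280.65509402  47.00084533] [369.67163601 134.32351202]
(array([ 645.4, -217.7]), np.float64(0.846))
(array([ 644.1, -219. ]), np.float64(0.877))
```

View pics/f.png

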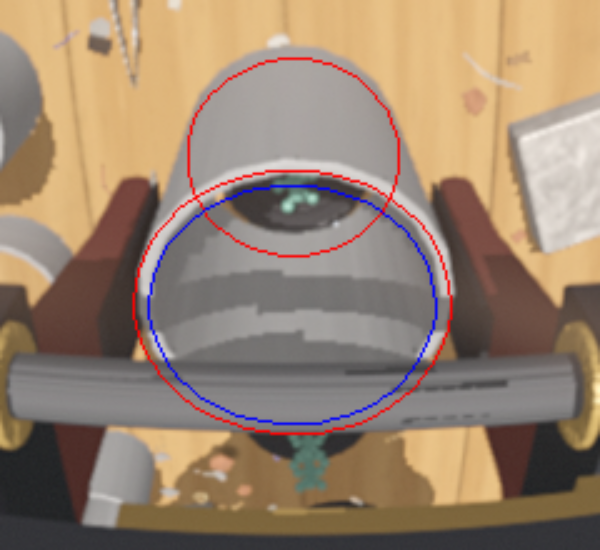

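```bash
cat >> h.py <<'E'
def held(d,tcp,offs,rad,wall,H,drop,tilt,tag,box):
    im=d['pixels'].copy(); zx=np.array([tilt[0],tilt[1],1.])
    for rr,z,c in ((rad,0,(0,0,255)),(rad,H,(0,0,255)),(rad-wall,H,(255,0,0))):
        pts=circ(tcp[0]+offs[0]+tilt[0]*z,tcp[1]+offs[1]+tilt[1]*z,rr,tcp[2]-drop+z)
        cv2.polylines(im,[np.round(proj(pts,d,True)*8).astype(np.int32)],True,c,1,cv2.LINE_AA,3)
    y0,y1,x0,x1=box
    cv2.imwrite(f'pics/{tag}.png',cv2.resize(im[y0:y1,x0:x1],None,fx=2.6,fy=2.6))
E
python3 - <<'E'
from h import *
held(load('w3'),r.read_state()['position'],(0.5,5),31,3,82,47,(0,0),'g',(160,380,200,440))
E
```

```text
(no output)
```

View pics/g.png

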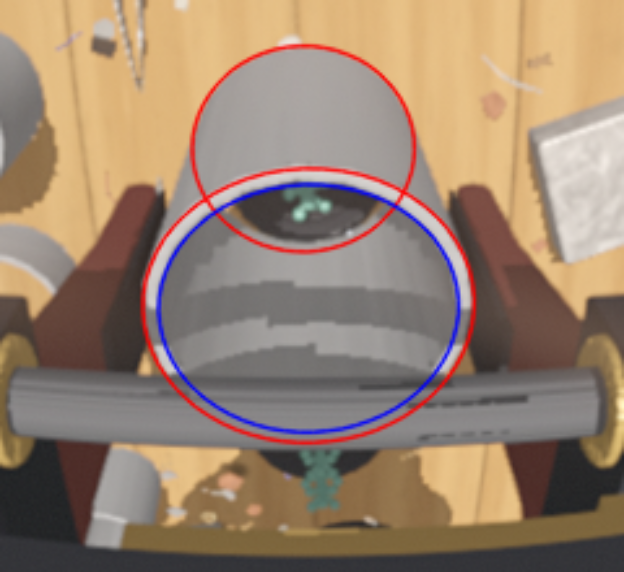

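>>> {"method": "send_rows", "body": {
  "series": [
    [[-0.5,20,2.4,0,0],[-0.5,28,3,0,0],[-0.5,22,3,0,-1],[-0.5,13,1,0,0],[-0.5,0,0,0,0]]
  ]
}}

```text
time_s: 8.25
position: [635.0, 154.8, 151.1]
orientation: [2.232, 2.16, -0.024]
contact_force: [0.1, 0.4, -2.5]
width: 0.713
```

Run:
```python
from h import *
st()
```

```text
t 8.25 pos [635.  154.8 151.1] toolz*1000 [  14.  -36. -999.] xaz 88.1 F [ 0.1  0.4 -2.5] w 62.7 q [-0.03  0.56 -0.45  1.58  0.31  1.07 -0.6 ]
```

>>> {"method": "send_rows", "body": {
  "series": [
    [[-0.5,12,-1,0,0],[-0.5,9,-1,0,0],[-0.5,0,0,0,0]]
  ]
}}

```text
time_s: 8.55
position: [633.7, 174.3, 150.0]
orientation: [2.234, 2.156, -0.026]
contact_force: [-0.4, 0.2, -2.6]
width: 0.709
```

Run:
```python
from h import *
st()
look('w',{},'w4')
held(load('w4'),r.read_state()['position'],(0.5,5),31,3,82,47,(0,0.01),'g4',(140,380,200,440))
```

```text
t 8.55 pos [633.7 174.3 150. ] toolz*1000 [  13.  -38. -999.] xaz 88.0 F [-0.4  0.2 -2.6] w 62.4 q [-0.06  0.57 -0.45  1.57  0.32  1.07 -0.64]
```

View pics/g4.png

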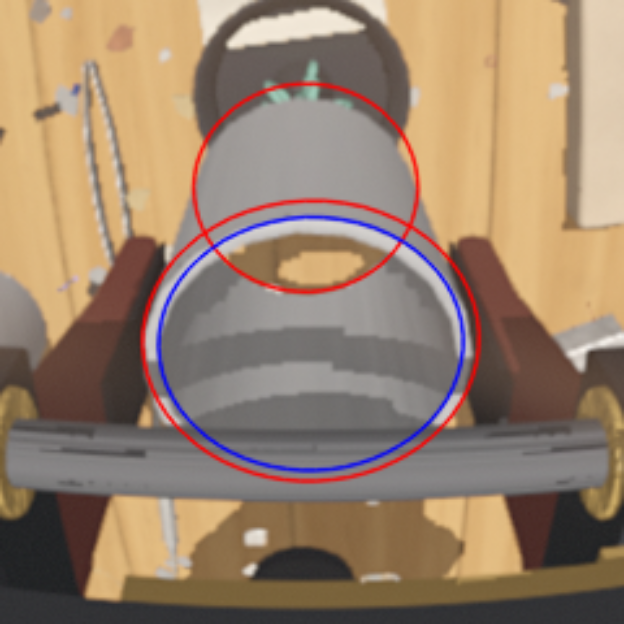

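Run:
```python
from h import *
for k in range(3):
    p=cams.read_camera('wrist'); s=r.read_state(); M=R.from_rotvec(s['orientation']).as_matrix()
    print(np.round(s['position'],1),np.round(M.T@(p['pose'][:3,3]-s['position']),1),np.round(M.T@-p['pose'][:3,2],3))
np.savez('pics/w5.npz',**{k:p[k] for k in('pixels','fov_y','cx','cy','pose')})
d=load('w5'); o=fitbase('wax_wide_tall',d); print(o)
held(d,s['position'],(0.5,2),31,3,82,47,(0,0.01),'g5',(140,380,200,440))
```

```text
[634. 173. 150.] [ 8.190e+01  1.000e-01 -1.618e+02] [-0.29  -0.001  0.957]
[634.1 172.6 150. ] [  81.7    0.2 -161.8] [-0.29  -0.001  0.957]
[634.2 172.4 150. ] [  81.5    0.2 -161.8] [-0.29  -0.001  0.957]
(array([634.1, 178.1]), np.float64(0.439))
```

View pics/g5.png

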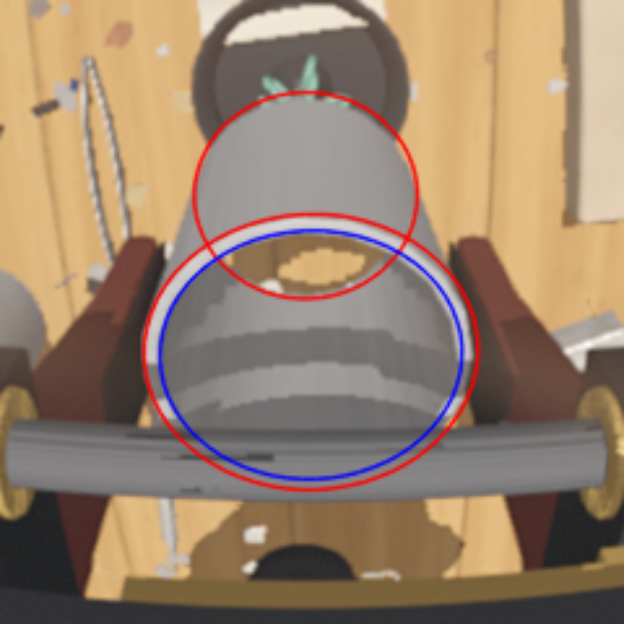

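>>> {"method": "send_rows", "body": {
  "series": [
    [[-0.5,4,-1,0,0],[-0.5,2.5,0,5,0],[-0.5,0.5,0,15,0],[-0.5,0.7,-0.2,15,0],[-0.5,0.7,-0.2,10,0],[-0.5,0,0,0,0],[-0.5,0,0,0,0],[-0.5,0,0,0,0]]
  ]
}}

```text
time_s: 9.55
position: [633.0, 177.7, 98.7]
orientation: [2.237, 2.153, -0.032]
contact_force: [-1.3, 1.0, -2.7]
width: 0.713
```

Run:
```python
from h import *
st()
look('w',{},'w6'); st()
held(load('w6'),r.read_state()['position'],(0.5,2),31,3,82,47,(0,0.01),'g6',(140,380,200,440))
```

```text
t 9.55 pos [633.  177.7  98.7] toolz*1000 [  11.  -41. -999.] xaz 87.8 F [-1.3  1.  -2.7] w 62.7 q [-0.08  0.63 -0.43  1.61  0.35  0.99 -0.67]
t 9.6 pos [633.1 177.8  99. ] toolz*1000 [  11.  -41. -999.] xaz 87.8 F [ 0.3  0.7 -2.7] w 62.7 q [-0.08  0.63 -0.43  1.61  0.35  0.99 -0.67]
```

View pics/g6.png

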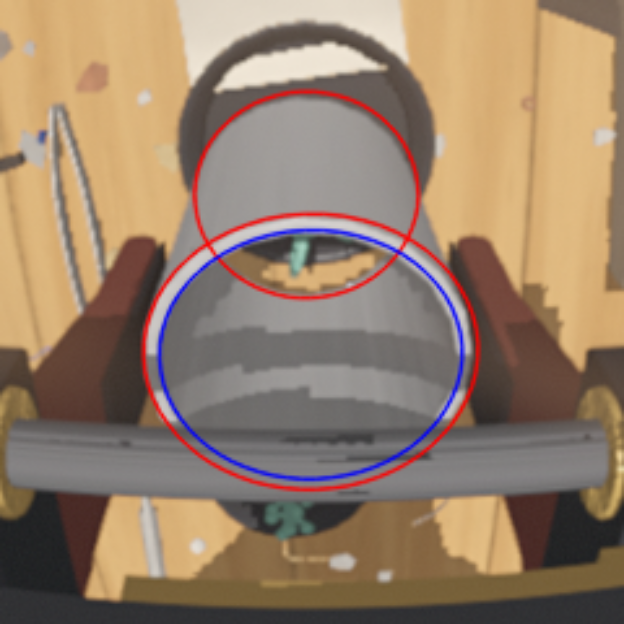

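>>> {"method": "send_rows", "body": {
  "series": [
    [[-0.5,0.5,0,12,0],[-0.5,0.7,0,12,0],[-0.5,0.7,0,10,0],[-0.5,0.5,0,5,0],[-0.5,0,0,0,0],[-0.5,0,0,0,0]]
  ]
}}

```text
time_s: 10.2
position: [634.0, 178.7, 56.8]
orientation: [2.237, 2.152, -0.03]
contact_force: [-0.4, 0.8, -3.4]
width: 0.714
```

Run:
```python
from h import *
st()
```

```text
t 10.2 pos [634.  178.7  56.8] toolz*1000 [  12.  -40. -999.] xaz 87.8 F [-0.4  0.8 -3.4] w 62.8 q [-0.09  0.67 -0.41  1.63  0.37  0.92 -0.7 ]
```

>>> {"method": "send_rows", "body": {
  "series": [
    [[-0.5,0,0,1.5,0],[-0.5,0,0,1.5,0],[-0.5,0,0,0,0]]
  ]
}}

```text
time_s: 10.5
position: [634.6, 178.9, 54.5]
orientation: [2.237, 2.151, -0.028]
contact_force: [-0.3, -0.3, -3.4]
width: 0.711
```

Run:
```python
from h import *
st()
```

```text
t 10.5 pos [634.6 178.9  54.5] toolz*1000 [  13.  -40. -999.] xaz 87.8 F [-0.3 -0.3 -3.4] w 62.5 q [-0.09  0.68 -0.41  1.63  0.38  0.91 -0.7 ]
```

>>> {"method": "send_rows", "body": {
  "series": [
    [[-0.5,0,0,2,0],[-0.5,0,0,0,0],[0.6,0,0,0,0],[0.8,0,0,0,0],[1,0,0,0,0],[1,0,0,0,0],[1,0,0,0,0]]
  ]
}}

```text
time_s: 11.2
position: [636.6, 179.6, 55.3]
orientation: [2.235, 2.15, -0.021]
contact_force: [-0.2, -0.5, 0.2]
width: 0.999
```

Run:
```python
from h import *
st()
```

```text
t 11.2 pos [636.6 179.6  55.3] toolz*1000 [  18.  -39. -999.] xaz 87.7 F [-0.2 -0.5  0.2] w 87.9 q [-0.09  0.68 -0.41  1.63  0.38  0.91 -0.7 ]
```

>>> {"method": "send_rows", "body": {
  "series": [
    [[1,-1,0,-20,0],[1,-1,0,-30,0],[1,-1,0,-30,0],[1,5,-20,-10,-2],[1,5,-35,0,-1],[1,5,-35,0,0],[1,5,-30,0,0],[1,3,-15,0,0],[1,0,0,0,0],[1,0,0,0,0]]
  ]
}}

```text
time_s: 12.2
position: [496.5, 202.9, 145.7]
orientation: [2.176, 2.208, -0.02]
contact_force: [-0.2, 0.2, 0.2]
width: 0.998
```

Run:
```python
from h import *
st()
p=look('w',{q:G[q] for q in ('flask_narrow_tall',)},'w7')
```

```text
t 12.2 pos [496.5 202.9 145.7] toolz*1000 [  21.  -39. -999.] xaz 90.8 F [-0.2  0.2  0.2] w 87.8 q [-0.1   0.39 -0.51  1.88  0.29  0.94 -0.74]
flask_narrow_tall ([475.7, 205.0], np.float64(0.958), 0.8)
```

View pics/w7.png

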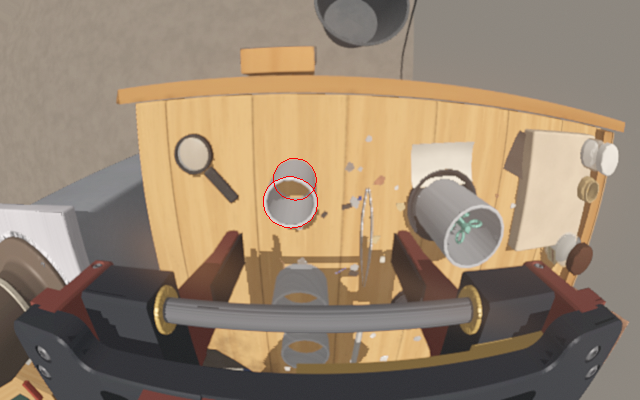

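>>> {"method": "send_rows", "body": {
  "series": [
    [[1,1.5,-15,0,0.5],[1,1.5,-7,10,0],[1,0.5,-1,20,0],[1,1,0,25,0],[1,1,0,25,0],[1,1,0,15,0],[1,0,0,8,0],[1,0,0,0,0],[1,0,0,0,0]]
  ]
}}

```text
time_s: 13.2
position: [472.7, 204.9, 34.4]
orientation: [2.192, 2.196, -0.022]
contact_force: [-0.4, -0.6, 0.0]
width: 1.0
```

Run:
```python
from h import *
st()
```

```text
t 13.2 pos [472.7 204.9  34.4] toolz*1000 [  18.  -38. -999.] xaz 90.1 F [-0.4 -0.6  0. ] w 88.0 q [-0.18  0.52 -0.45  2.01  0.41  0.7  -0.89]
```

>>> {"method": "send_rows", "body": {
  "series": [
    [[0.4,0,3,0,0],[0.1,0,0,0,0],[-0.3,0,0,0,0],[-0.8,0,0,0,0],[-0.8,0,0,0,0],[-0.8,0,0,0,0],[-0.8,0,0,0,0]]
  ],
  "force": 25
}}

```text
time_s: 13.9
position: [477.3, 205.5, 37.3]
orientation: [2.192, 2.193, -0.016]
contact_force: [-0.5, -0.2, -0.2]
width: 0.49
```

Run:
```python
from h import *
st()
```

```text
t 13.9 pos [477.3 205.5  37.3] toolz*1000 [  22.  -36. -999.] xaz 90.0 F [-0.5 -0.2 -0.2] w 43.1 q [-0.18  0.52 -0.45  2.    0.41  0.71 -0.89]
```

>>> {"method": "send_rows", "body": {
  "series": [
    [[-0.8,0,0,-15,0],[-0.8,0,0,-30,0],[-0.8,0,0,-30,0],[-0.8,-20,10,-20,0],[-0.8,-35,17,0,0],[-0.8,-35,17,0,0],[-0.8,-35,17,0,0],[-0.8,-35,17,0,0],[-0.8,-25,17,0,0],[-0.8,-15,10,0,0],[-0.8,0,0,0,0],[-0.8,0,0,0,0]]
  ]
}}

```text
time_s: 15.1
position: [582.9, 4.3, 155.0]
orientation: [2.184, 2.2, -0.011]
contact_force: [0.3, 0.9, -1.5]
width: 0.491
```

Run:
```python
from h import *
st()
p=look('w',{q:G[q] for q in ('flask_wide_low','flask_wide_stub','wax_narrow_low')},'w8');st()
cv2.imwrite('pics/w8r.png',p['pixels'])
```

```text
t 15.1 pos [582.9   4.3 155. ] toolz*1000 [  24.  -34. -999.] xaz 90.4 F [ 0.3  0.9 -1.5] w 43.2 q [ 0.23  0.43 -0.45  1.77  0.27  0.97 -0.33]
flask_wide_low ([482.1, 76.3], np.float64(0.958), 0.81)
flask_wide_stub ([485.6, -16.4], np.float64(0.946), 0.58)
wax_narrow_low None
t 15.25 pos [582.7   5.2 154.8] toolz*1000 [  24.  -34. -999.] xaz 90.5 F [-0.3  1.2 -2. ] w 43.3 q [ 0.23  0.43 -0.45  1.78  0.27  0.97 -0.33]
```

View pics/w8.png

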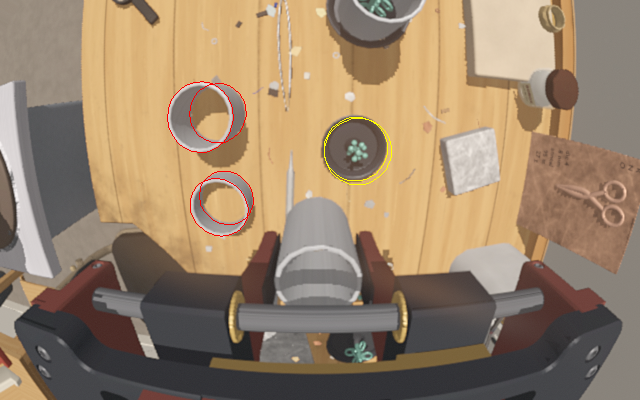

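>>> {"method": "send_rows", "body": {
  "series": [
    [[-0.8,-20,0,0,0],[-0.8,-35,0,0,0],[-0.8,-35,0,0,0],[-0.8,-35,0,0,0],[-0.8,-30,0,0,0],[-0.8,-15,5,0,0],[-0.8,0,0,0,0],[-0.8,0,0,0,0],[-0.8,0,0,0,0]]
  ]
}}

```text
time_s: 16.15
position: [589.8, -153.0, 161.2]
orientation: [2.161, 2.231, -0.005]
contact_force: [0.0, 0.4, -2.3]
width: 0.488
```

Run:
```python
from h import *
print('nl',fitbase('wax_narrow_low',load('w8')))
st()
p=look('w',{q:G[q] for q in ('flask_narrow_low','flask_wide_stub','wax_narrow_tall','wax_narrow_low')},'w9');
st()
d=load('w9')
for q in('wax_narrow_tall','wax_narrow_low'): print(q,fitbase(q,d))
held(d,r.read_state()['position'],(0,0),22,2.5,70,37,(0,0.0),'g9',(160,390,200,440))
```

```text
nl (array([623.8,  38.7]), np.float64(0.872))
t 16.15 pos [ 589.8 -153.   161.2] toolz*1000 [  24.  -27. -999.] xaz 91.8 F [ 0.   0.4 -2.3] w 43.0 q [ 0.47  0.46 -0.42  1.71  0.25  0.99 -0.01]
flask_narrow_low ([516.3, -143.3], np.float64(0.963), 0.71)
flask_wide_stub ([486.1, -17.0], np.float64(0.968), 0.63)
wax_narrow_tall None
wax_narrow_low None
t 16.3 pos [ 589.8 -153.3  161.3] toolz*1000 [  24.  -28. -999.] xaz 91.8 F [ 0.4 -1.  -2.7] w 43.4 q [ 0.47  0.46 -0.42  1.71  0.25  0.99 -0.01]
wax_narrow_tall (array([ 623.9, -101. ]), np.float64(0.864))
wax_narrow_low (array([621.9,  47.1]), np.float64(0.355))
```

View pics/w9.png

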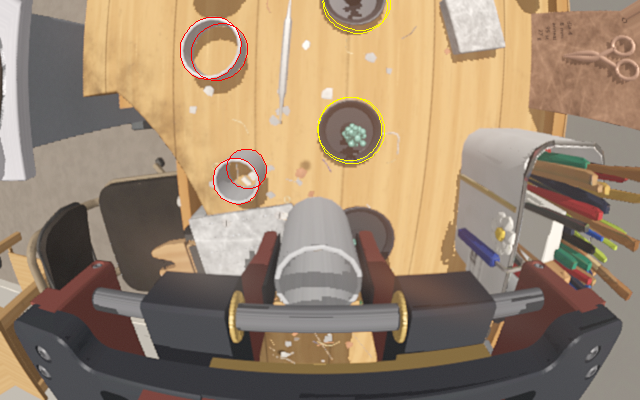

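View pics/g9.png

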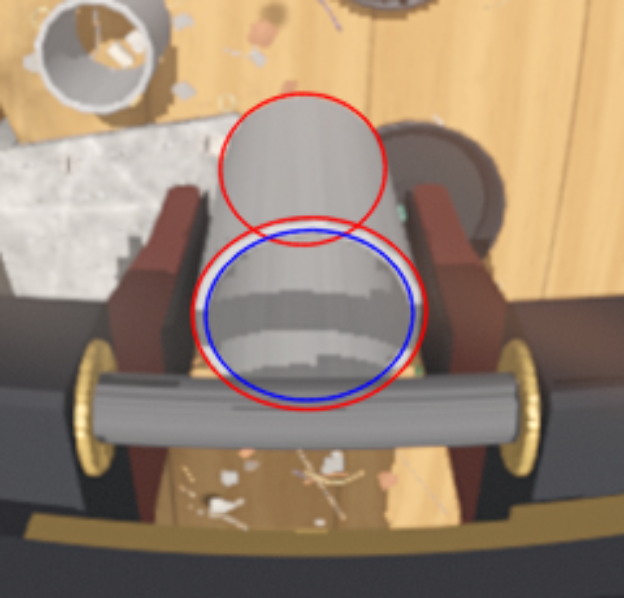

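>>> {"method": "send_rows", "body": {
  "series": [
    [[-0.8,15,10,0,0.8],[-0.8,18,12,0,0.8],[-0.8,15,10,0,0],[-0.8,5,4,0,0],[-0.8,0,0,0,0],[-0.8,0,0,0,0]]
  ]
}}

```text
time_s: 16.9
position: [625.7, -95.1, 160.5]
orientation: [2.187, 2.205, -0.005]
contact_force: [0.2, -0.3, -1.7]
width: 0.487
```

Run:
```python
from h import *
st()
d=load('w9');cv2.imwrite('pics/e9.png',cv2.resize(d['pixels'][85:180,305:400],None,fx=6,fy=6,interpolation=0))
p=proj(circ(624,-100,33.5,15),d,True);print(p.min(0),p.max(0))
```

```text
t 16.9 pos [625.7 -95.1 160.5] toolz*1000 [  23.  -28. -999.] xaz 90.4 F [ 0.2 -0.3 -1.7] w 42.8 q [ 0.35  0.5  -0.41  1.65  0.26  1.02 -0.14]
[316.5230472   98.64052837] [383.17142326 164.98236409]
```

View pics/e9.png

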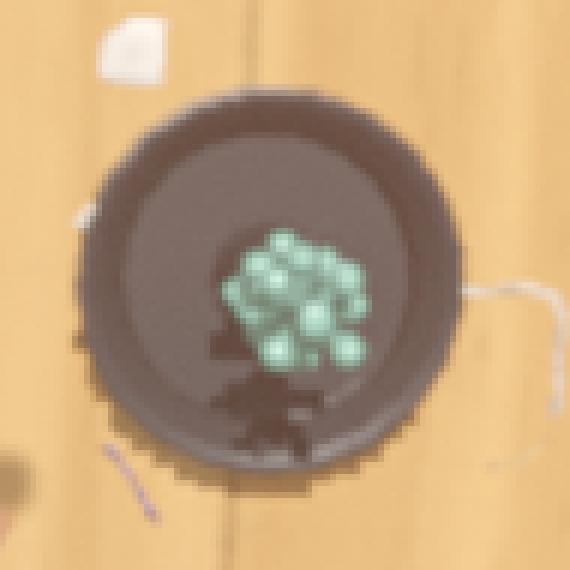

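>>> {"method": "send_rows", "body": {
  "series": [
    [[-0.8,-3,-1,10,0],[-0.8,-0.5,-1,15,0],[-0.8,0.5,-0.4,15,0],[-0.8,0.5,-0.4,10,0],[-0.8,0,0,0,0],[-0.8,0,0,0,0]]
  ]
}}

```text
time_s: 17.5
position: [621.2, -103.4, 104.1]
orientation: [2.193, 2.201, -0.012]
contact_force: [0.4, 0.8, -2.9]
width: 0.488
```

Run:
```python
from h import *
st()
look('w',{},'w10'); s=r.read_state();st()
held(load('w10'),s['position'],(0,0),22,2.5,70,37,(0,0.0),'g10',(130,390,200,440))
```

```text
t 17.5 pos [ 621.2 -103.4  104.1] toolz*1000 [  19.  -29. -999.] xaz 90.2 F [ 0.4  0.8 -2.9] w 42.9 q [ 0.35  0.56 -0.39  1.7   0.3   0.92 -0.16]
t 17.55 pos [ 621.1 -103.4  104.1] toolz*1000 [  19.  -29. -999.] xaz 90.2 F [-0.3  0.1 -2.1] w 42.9 q [ 0.35  0.56 -0.39  1.7   0.3   0.92 -0.16]
```

View pics/g10.png

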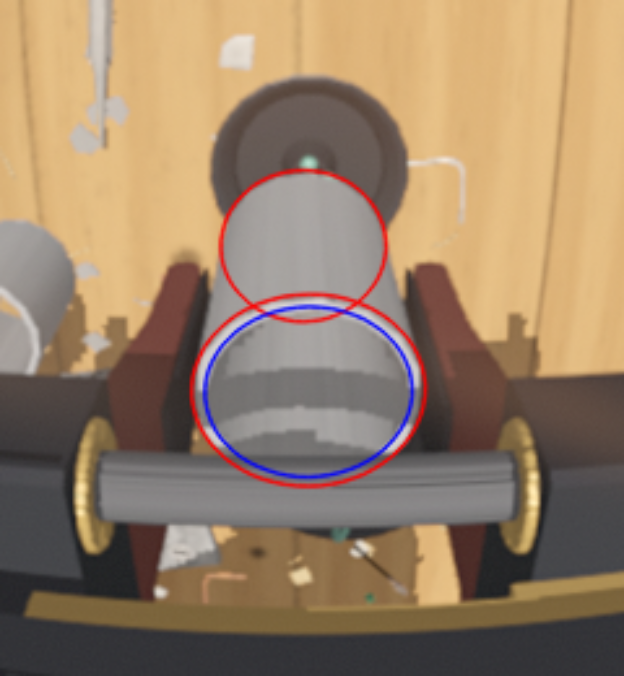

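>>> {"method": "send_rows", "body": {
  "series": [
    [[-0.8,4,3,-2,0],[-0.8,1,0.5,0,0],[-0.8,0,0,0,0],[-0.8,0,0,0,0]]
  ]
}}

```text
time_s: 17.95
position: [626.3, -97.3, 108.1]
orientation: [2.191, 2.201, -0.008]
contact_force: [-0.0, -0.5, -2.3]
width: 0.49
```

Run:
```python
from h import *
st()
```

```text
t 17.95 pos [626.3 -97.3 108.1] toolz*1000 [  22.  -29. -999.] xaz 90.2 F [-0.  -0.5 -2.3] w 43.1 q [ 0.34  0.56 -0.4   1.69  0.3   0.93 -0.17]
```

>>> {"method": "send_rows", "body": {
  "series": [
    [[-0.8,-1,-1.2,12,0],[-0.8,0,-0.5,15,0],[-0.8,0.3,-0.3,15,0],[-0.8,0.3,-0.3,10,0],[-0.8,0,0,4,0],[-0.8,0,0,0,0]]
  ]
}}

```text
time_s: 18.55
position: [623.9, -99.8, 45.5]
orientation: [2.192, 2.202, -0.011]
contact_force: [0.2, 0.3, -2.2]
width: 0.486
```

Run:
```python
from h import *
st()
```

```text
t 18.55 pos [623.9 -99.8  45.5] toolz*1000 [  20.  -29. -999.] xaz 90.2 F [ 0.2  0.3 -2.2] w 42.7 q [ 0.33  0.63 -0.37  1.74  0.34  0.81 -0.2 ]
```

Well centred. Lower the last 3 mm and release.

>>> {"method": "send_rows", "body": {
  "series": [
    [[-0.8,0,0,2,0],[-0.8,0,0,1,0],[-0.8,0,0,0,0],[0.1,0,0,0,0],[0.4,0,0,0,0],[0.8,0,0,0,0],[1,0,0,0,0],[1,0,0,0,0]]
  ]
}}

```text
time_s: 19.35
position: [626.8, -99.6, 46.0]
orientation: [2.189, 2.199, -0.005]
contact_force: [0.2, 0.3, -0.7]
width: 0.876
```

Run:
```python
from h import *
st()
```

```text
t 19.35 pos [626.8 -99.6  46. ] toolz*1000 [  26.  -30. -999.] xaz 90.2 F [ 0.2  0.3 -0.7] w 77.1 q [ 0.33  0.63 -0.37  1.73  0.34  0.81 -0.2 ]
```

>>> {"method": "send_rows", "body": {
  "series": [
    [[1,-1,0,-20,0],[1,-1,0,-30,0],[1,-1,0,-30,0],[1,20,-15,-5,0],[1,35,-28,0,0],[1,35,-28,0,0],[1,35,-28,0,0],[1,25,-20,0,0],[1,10,-10,0,0],[1,0,0,0,0],[1,0,0,0,0]]
  ]
}}

```text
time_s: 20.45
position: [492.9, 61.7, 126.5]
orientation: [2.19, 2.192, -0.001]
contact_force: [0.1, -0.5, -0.7]
width: 0.998
```

Run:
```python
from h import *
st()
p=look('w',{'flask_wide_low':(482,76.3)},'w11');st()
```

```text
t 20.45 pos [492.9  61.7 126.5] toolz*1000 [  30.  -31. -999.] xaz 90.0 F [ 0.1 -0.5 -0.7] w 87.8 q [ 0.15  0.34 -0.48  2.    0.26  0.83 -0.48]
flask_wide_low ([481.6, 76.3], np.float64(0.948), 0.81)
t 20.55 pos [493.1  61.3 126.3] toolz*1000 [  29.  -31. -999.] xaz 89.9 F [-0.1  0.1 -0.9] w 87.9 q [ 0.15  0.34 -0.48  2.    0.26  0.83 -0.48]
```

View pics/w11.png

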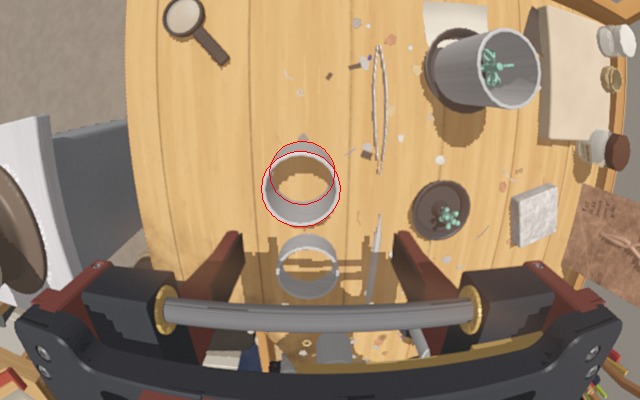

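>>> {"method": "send_rows", "body": {
  "series": [
    [[1,10,-9,0,0],[1,6,-4,10,0],[1,0.7,-0.5,20,0],[1,0.8,-0.7,25,0],[1,0.8,-0.7,25,0],[1,0.5,-0.3,12,0],[1,0,0,4,0],[1,0,0,0,0]]
  ]
}}

```text
time_s: 21.35
position: [480.8, 76.9, 23.2]
orientation: [2.199, 2.185, -0.001]
contact_force: [0.0, -0.2, 0.2]
width: 1.0
```

Run:
```python
from h import *
st()
```

```text
t 21.35 pos [480.8  76.9  23.2] toolz*1000 [  29.  -30. -999.] xaz 89.6 F [ 0.  -0.2  0.2] w 88.0 q [ 0.04  0.49 -0.41  2.1   0.4   0.61 -0.66]
```

>>> {"method": "send_rows", "body": {
  "series": [
    [[0.6,0,0,0,0],[0.4,0,0,0,0],[-0.2,0,0,0,0],[-0.5,0,0,0,0],[-0.5,0,0,0,0]]
  ],
  "force": 25
}}

```text
time_s: 21.85
position: [482.6, 77.2, 25.9]
orientation: [2.198, 2.182, 0.004]
contact_force: [0.8, 0.2, -2.3]
width: 0.711
```

Run:
```python
from h import *
st()
```

```text
t 21.85 pos [482.6  77.2  25.9] toolz*1000 [  33.  -29. -999.] xaz 89.5 F [ 0.8  0.2 -2.3] w 62.6 q [ 0.04  0.48 -0.41  2.1   0.4   0.61 -0.66]
```

>>> {"method": "send_rows", "body": {
  "series": [
    [[-0.5,0,0,-15,0],[-0.5,0,0,-30,0],[-0.5,0,0,-30,0],[-0.5,-20,12,-10,0],[-0.5,-35,20,0,0],[-0.5,-35,20,0,0],[-0.5,-40,15,0,0],[-0.5,-40,5,0,0],[-0.5,-40,0,0,0],[-0.5,-40,0,0,0],[-0.5,-30,0,0,0],[-0.5,-10,0,0,0],[-0.5,0,0,0,0]]
  ]
}}

```text
time_s: 23.15
position: [551.1, -220.8, 125.5]
orientation: [2.194, 2.187, 0.004]
contact_force: [0.3, 0.5, -2.4]
width: 0.713
```

Run:
```python
from h import *
st()
```

```text
t 23.15 pos [ 551.1 -220.8  125.5] toolz*1000 [  33.  -29. -999.] xaz 89.8 F [ 0.3  0.5 -2.4] w 62.8 q [ 0.58  0.47 -0.39  1.79  0.25  0.89  0.07]
```

>>> {"method": "send_rows", "body": {
  "series": [
    [[-0.5,-25,10,0,0],[-0.5,-35,15,0,0],[-0.5,-20,15,0,0],[-0.5,-5,8,0,0],[-0.5,0,0,0,0],[-0.5,0,0,0,0]]
  ]
}}

```text
time_s: 23.75
position: [601.8, -293.5, 128.5]
orientation: [2.184, 2.206, 0.01]
contact_force: [0.4, -0.2, -2.0]
width: 0.712
```

Run:
```python
from h import *
st()
p=look('w',{'wax_wide_low':(644,-218),'flask_narrow_low':(516.3,-143.3)},'w12');st()
d=load('w12'); print(fitbase('wax_wide_low',d,g=(644,-218)))
held(d,r.read_state()['position'],(-.5,-.9),31,3,54,25,(0,0.0),'g12',(130,390,200,440))
cv2.imwrite('pics/e12.png',cv2.resize(d['pixels'][40:160,280:420],None,fx=5,fy=5,interpolation=0)[:600])
q=proj(circ(644,-218,42.5,15),d,True);print(q.min(0),q.max(0))
```

```text
t 23.75 pos [ 601.8 -293.5  128.5] toolz*1000 [  31.  -21. -999.] xaz 90.6 F [ 0.4 -0.2 -2. ] w 62.7 q [ 0.63  0.58 -0.37  1.59  0.26  0.98  0.19]
wax_wide_low None
flask_narrow_low ([515.9, -143.0], np.float64(0.956), 0.67)
t 23.85 pos [ 601.7 -293.6  128.7] toolz*1000 [  31.  -22. -999.] xaz 90.6 F [-0.2 -1.4 -1. ] w 63.0 q [ 0.63  0.58 -0.37  1.59  0.26  0.98  0.19]
(array([ 642.1, -221. ]), np.float64(0.91))
[313.98266227  63.8508516 ] [407.96773276 158.15910605]
```

View pics/w12.png

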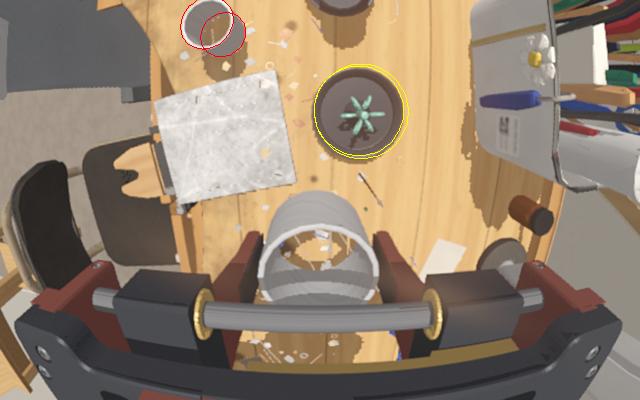

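View pics/g12.png

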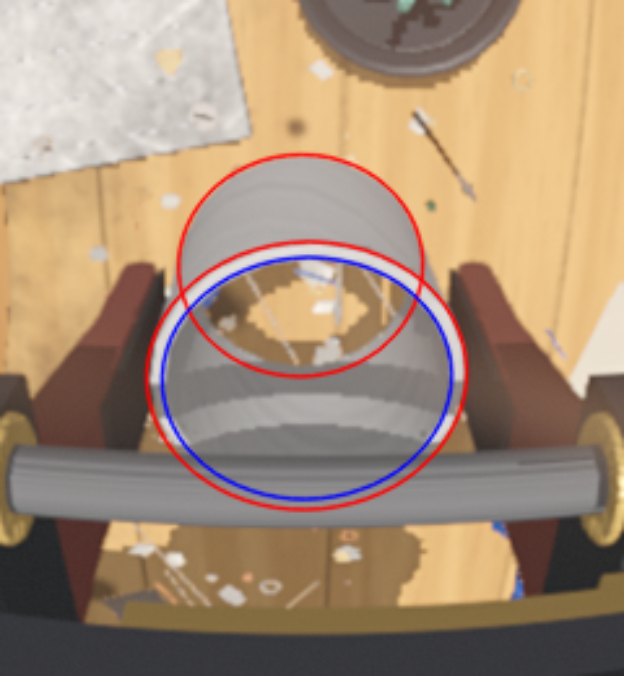

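View pics/e12.png

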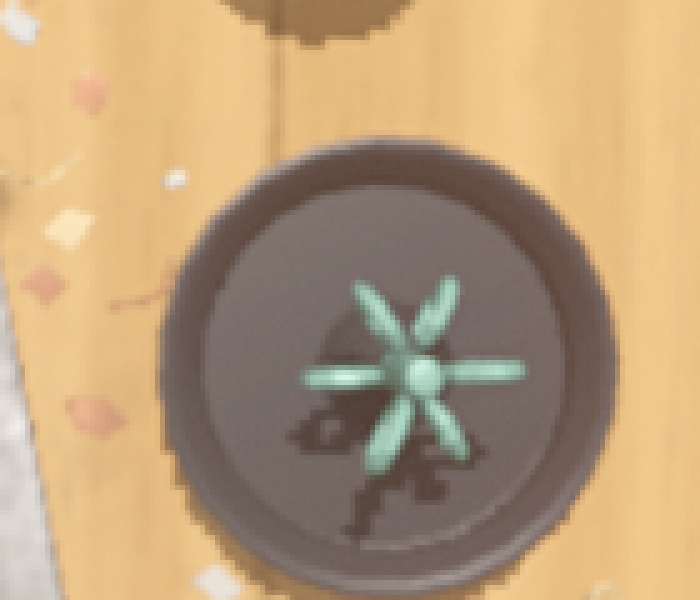

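>>> {"method": "send_rows", "body": {
  "series": [
    [[-0.5,20,11,0,0.5],[-0.5,25,14,0,0],[-0.5,18,10,0,0],[-0.5,8,3,5,0],[-0.5,0,0,5,0],[-0.5,0,0,0,0],[-0.5,0,0,0,0]]
  ]
}}

```text
time_s: 24.55
position: [636.8, -217.9, 117.8]
orientation: [2.192, 2.2, 0.006]
contact_force: [-0.6, -0.7, -1.1]
width: 0.714
```

Run:
```python
from h import *
st()
```

```text
t 24.55 pos [ 636.8 -217.9  117.8] toolz*1000 [  28.  -23. -999.] xaz 90.2 F [-0.6 -0.7 -1.1] w 62.8 q [ 0.5   0.6  -0.37  1.59  0.27  0.97  0.04]
```

>>> {"method": "send_rows", "body": {
  "series": [
    [[-0.5,0,3,10,0],[-0.5,0,0,20,0],[-0.5,0,0,15,0],[-0.5,0,0,10,0],[-0.5,0,0,0,0],[-0.5,0,0,0,0]]
  ]
}}

```text
time_s: 25.15
position: [640.0, -224.8, 58.8]
orientation: [2.199, 2.192, 0.003]
contact_force: [0.4, -0.1, -1.8]
width: 0.711
```

Run:
```python
from h import *
st()
```

```text
t 25.15 pos [ 640.  -224.8   58.8] toolz*1000 [  27.  -25. -999.] xaz 89.8 F [ 0.4 -0.1 -1.8] w 62.6 q [ 0.49  0.67 -0.35  1.61  0.3   0.88  0.02]
```

>>> {"method": "send_rows", "body": {
  "series": [
    [[-0.5,4,1,-2,0],[-0.5,1.5,0.3,0,0],[-0.5,0,0,0,0],[-0.5,0,0,0,0]]
  ]
}}

```text
time_s: 25.55
position: [642.7, -218.6, 63.1]
orientation: [2.197, 2.191, 0.005]
contact_force: [-0.2, -0.1, -1.6]
width: 0.713
```

Run:
```python
from h import *
st()
look('w',{},'w13'); s=r.read_state();st()
held(load('w13'),s['position'],(-.5,-.9),31,3,54,25,(0,0.0),'g13',(100,360,200,440))
```

```text
t 25.55 pos [ 642.7 -218.6   63.1] toolz*1000 [  30.  -25. -999.] xaz 89.8 F [-0.2 -0.1 -1.6] w 62.8 q [ 0.48  0.67 -0.35  1.61  0.3   0.88  0.01]
t 25.6 pos [ 642.8 -218.6   63.1] toolz*1000 [  30.  -25. -999.] xaz 89.8 F [ 0.3 -0.9 -1.6] w 62.6 q [ 0.48  0.67 -0.35  1.61  0.3   0.88  0.01]
```

View pics/g13.png

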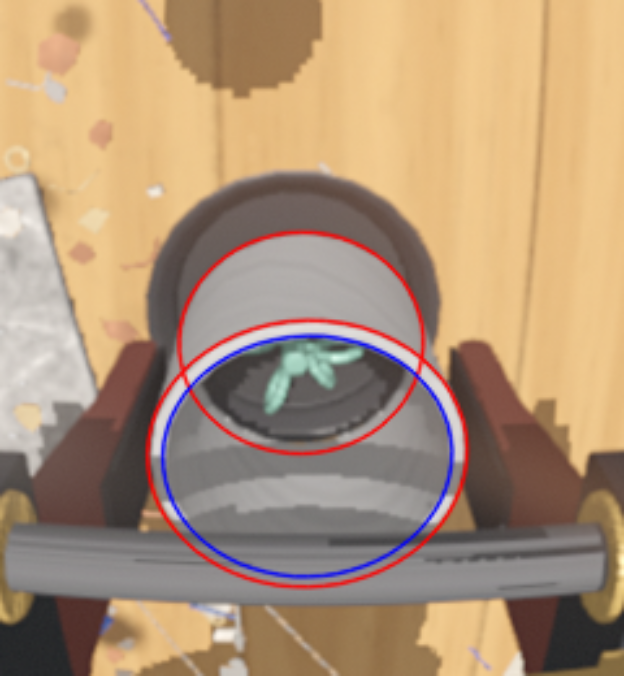

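>>> {"method": "send_rows", "body": {
  "series": [
    [[-0.5,0,-2,8,0],[-0.5,0,-0.5,10,0],[-0.5,0.5,-0.3,8,0],[-0.5,0,0,3,0],[-0.5,0,0,0,0]]
  ]
}}

```text
time_s: 26.1
position: [640.5, -219.0, 31.4]
orientation: [2.197, 2.19, 0.005]
contact_force: [-0.8, 1.8, 2.8]
width: 0.714
```

Run:
```python
from h import *
st()
```

```text
t 26.1 pos [ 640.5 -219.    31.4] toolz*1000 [  30.  -26. -999.] xaz 89.8 F [-0.8  1.8  2.8] w 62.9 q [ 0.48  0.7  -0.34  1.64  0.32  0.82 -0.  ]
```

Contact with the floor felt (Fz +2.8 N). Release.

>>> {"method": "send_rows", "body": {
  "series": [
    [[0.55,0,0,0,0],[0.7,0,0,0,0],[1,0,0,0,0],[1,0,0,0,0],[1,-0.5,0,-10,0],[1,-1,-1,-25,0],[1,-1,-1,-30,0],[1,-1,-1,-25,0],[1,0,0,0,0],[1,0,0,0,0]]
  ]
}}

```text
time_s: 27.1
position: [635.6, -220.6, 128.7]
orientation: [2.194, 2.188, 0.008]
contact_force: [-0.0, 0.1, 0.3]
width: 1.0
```

Run:
```python
from h import *
st()
look('w',{'flask_wide_low':(641.5,-220)},'w14',{'flask_wide_low':6})
```

```text
t 27.1 pos [ 635.6 -220.6  128.7] toolz*1000 [  33.  -27. -999.] xaz 89.8 F [-0.   0.1  0.3] w 88.0 q [ 0.51  0.58 -0.37  1.59  0.27  0.98  0.04]
flask_wide_low ([639.9, -220.2], np.float64(0.958), 0.77)
```

View pics/w14.png

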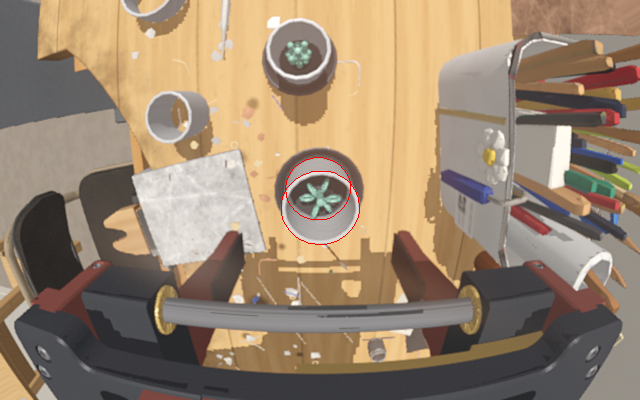

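>>> {"method": "send_rows", "body": {
  "series": [
    [[1,12,-18,0,0],[1,20,-30,0,0],[1,20,-30,0,0],[1,15,-22,0,0],[1,5,-8,0,0],[1,0,0,0,0],[1,0,0,0,0]]
  ]
}}

```text
time_s: 27.9
position: [521.5, -146.0, 115.1]
orientation: [2.202, 2.195, 0.0]
contact_force: [0.0, -0.4, 0.4]
width: 1.004
```

Run:
```python
from h import *
st()
look('w',{'flask_narrow_low':(516,-143)},'w15');st()
```

```text
t 27.9 pos [ 521.5 -146.   115.1] toolz*1000 [  23.  -23. -999.] xaz 89.8 F [ 0.  -0.4  0.4] w 88.3 q [ 0.5   0.41 -0.41  1.92  0.25  0.83 -0.05]
flask_narrow_low ([516.0, -143.0], np.float64(0.953), 0.72)
t 28.0 pos [ 521.8 -146.1  115.1] toolz*1000 [  23.  -23. -999.] xaz 89.8 F [ 0.1 -0.7  0. ] w 87.8 q [ 0.5   0.41 -0.41  1.92  0.25  0.83 -0.05]
```

>>> {"method": "send_rows", "body": {
  "series": [
    [[1,3,-6,8,0],[1,1,-1,20,0],[1,0.5,-0.5,25,0],[1,0.7,-0.5,25,0],[1,0.5,0,13,0],[1,0,0,3,0],[1,0,0,0,0]]
  ]
}}

```text
time_s: 28.7
position: [518.2, -144.1, 15.4]
orientation: [2.205, 2.19, 0.004]
contact_force: [-0.5, 0.5, 0.2]
width: 1.004
```

Run:
```python
from h import *
st()
```

```text
t 28.7 pos [ 518.2 -144.1   15.4] toolz*1000 [  25.  -22. -999.] xaz 89.6 F [-0.5  0.5  0.2] w 88.4 q [ 0.44  0.55 -0.35  1.99  0.34  0.62 -0.14]
```

>>> {"method": "send_rows", "body": {
  "series": [
    [[0.6,0.5,-2.5,-4,0],[0.3,0,0,0,0],[0,0,0,0,0],[-0.4,0,0,0,0],[-0.8,0,0,0,0],[-0.8,0,0,0,0],[-0.8,0,0,0,0]]
  ],
  "force": 25
}}

```text
time_s: 29.4
position: [517.7, -144.3, 23.5]
orientation: [2.202, 2.186, 0.008]
contact_force: [-0.3, 0.2, -0.5]
width: 0.491
```

Run:
```python
from h import *
st()
```

```text
t 29.4 pos [ 517.7 -144.3   23.5] toolz*1000 [  31.  -24. -999.] xaz 89.6 F [-0.3  0.2 -0.5] w 43.2 q [ 0.45  0.53 -0.35  2.    0.34  0.63 -0.14]
```

>>> {"method": "send_rows", "body": {
  "series": [
    [[-0.8,0,0,-15,0],[-0.8,0,0,-30,0],[-0.8,0,0,-30,0],[-0.8,15,5,-15,0],[-0.8,30,15,0,0],[-0.8,30,15,0,0],[-0.8,20,15,0,0],[-0.8,5,10,0,0],[-0.8,0,0,0,0],[-0.8,0,0,0,0]]
  ]
}}

```text
time_s: 30.4
position: [576.2, -41.0, 123.8]
orientation: [2.204, 2.182, 0.008]
contact_force: [0.3, 0.2, -1.3]
width: 0.494
```

Run:
```python
from h import *
st()
p=look('w',{'wax_narrow_low':(623.8,38.7),'flask_wide_stub':(486,-17)},'w16');st()
d=load('w16'); print(fitbase('wax_narrow_low',d,g=(623.8,38.7)))
held(d,r.read_state()['position'],(-1,1),22,2.5,50,23.5,(0,0.0),'g16',(0,390,200,440))
q=proj(circ(623.8,38.7,33.5,15),d,True);print(q.min(0),q.max(0),(q.min(0)+q.max(0))/2)
c=q.mean(0).astype(int);x0,y0=c[0]-50,max(c[1]-50,0);print(x0,y0)
cv2.imwrite('pics/e16.png',cv2.resize(d['pixels'][y0:y0+100,x0:x0+100],None,fx=6,fy=6,interpolation=0))
```

```text
t 30.4 pos [576.2 -41.  123.8] toolz*1000 [  32.  -24. -999.] xaz 89.4 F [ 0.3  0.2 -1.3] w 43.5 q [ 0.3   0.45 -0.43  1.83  0.27  0.89 -0.27]
wax_narrow_low None
flask_wide_stub ([486.1, -16.6], np.float64(0.966), 0.89)
t 30.5 pos [576.  -41.6 123.6] toolz*1000 [  32.  -25. -999.] xaz 89.3 F [ 0.6  0.7 -0.6] w 43.0 q [ 0.3   0.45 -0.43  1.83  0.27  0.89 -0.27]
(array([622. ,  39.9]), np.float64(0.888))
[328.99515733  67.6288213 ] [404.32396829 143.44871756] [366.65956281 105.53876943]
316 55
```

View pics/g16.png

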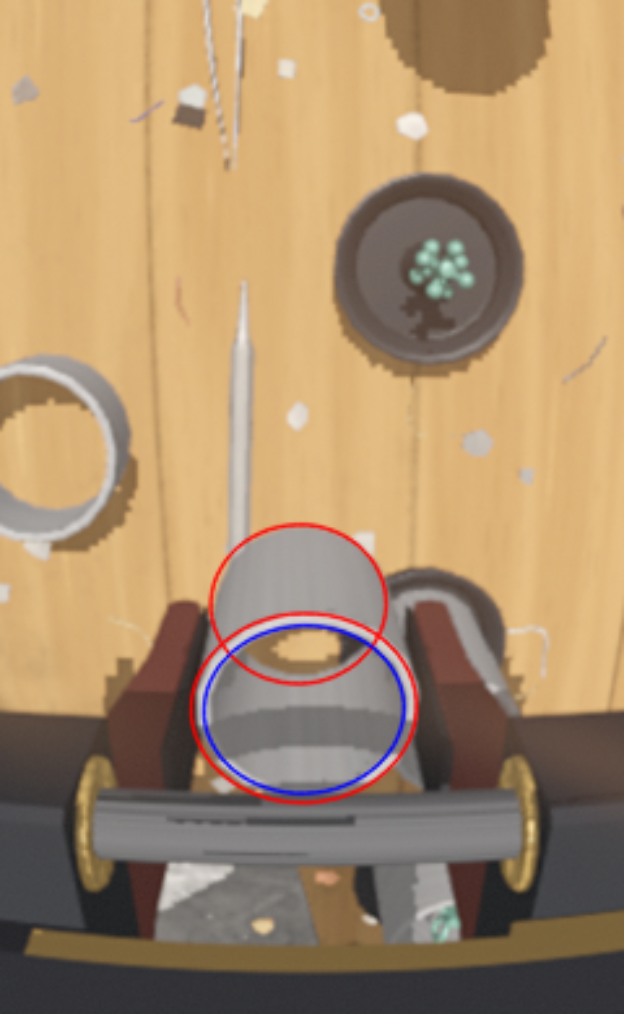

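View pics/e16.png

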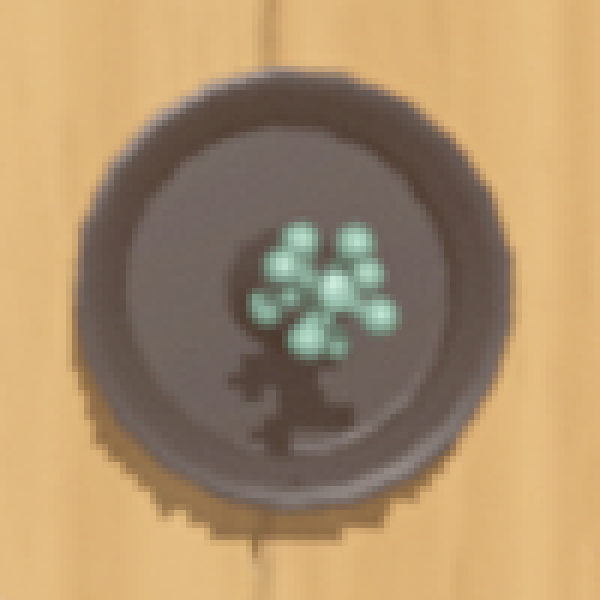

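>>> {"method": "send_rows", "body": {
  "series": [
    [[-0.8,20,11,0,0],[-0.8,28,16,0,0],[-0.8,20,12,0,0],[-0.8,8,4,5,0],[-0.8,0,0,5,0],[-0.8,0,0,0,0],[-0.8,0,0,0,0]]
  ]
}}

```text
time_s: 31.2
position: [616.9, 23.2, 110.4]
orientation: [2.22, 2.166, -0.006]
contact_force: [-0.7, 0.5, -1.5]
width: 0.487
```

Run:
```python
from h import *
st()
```

```text
t 31.2 pos [616.9  23.2 110.4] toolz*1000 [  25.  -31. -999.] xaz 88.6 F [-0.7  0.5 -1.5] w 42.9 q [ 0.16  0.53 -0.41  1.73  0.31  0.92 -0.41]
```

>>> {"method": "send_rows", "body": {
  "series": [
    [[-0.8,12,4,0,0],[-0.8,7,1,5,0],[-0.8,1,0,15,0],[-0.8,1,0,10,0],[-0.8,0,0,0,0],[-0.8,0,0,0,0]]
  ]
}}

```text
time_s: 31.8
position: [622.6, 42.2, 76.6]
orientation: [2.223, 2.164, -0.009]
contact_force: [0.8, -0.4, -0.0]
width: 0.485
```

Run:
```python
from h import *
st()
look('w',{},'w17'); s=r.read_state();st()
held(load('w17'),s['position'],(-.5,.5),22,2.5,50,23.5,(0,0.0),'g17',(100,360,200,440))
```

```text
t 31.8 pos [622.6  42.2  76.6] toolz*1000 [  23.  -32. -999.] xaz 88.4 F [ 0.8 -0.4 -0. ] w 42.7 q [ 0.12  0.59 -0.4   1.73  0.33  0.87 -0.46]
t 31.85 pos [622.4  42.1  76.6] toolz*1000 [  23.  -32. -999.] xaz 88.4 F [-0.6 -0.8 -1. ] w 43.2 q [ 0.12  0.59 -0.4   1.73  0.33  0.87 -0.46]
```

View pics/g17.png

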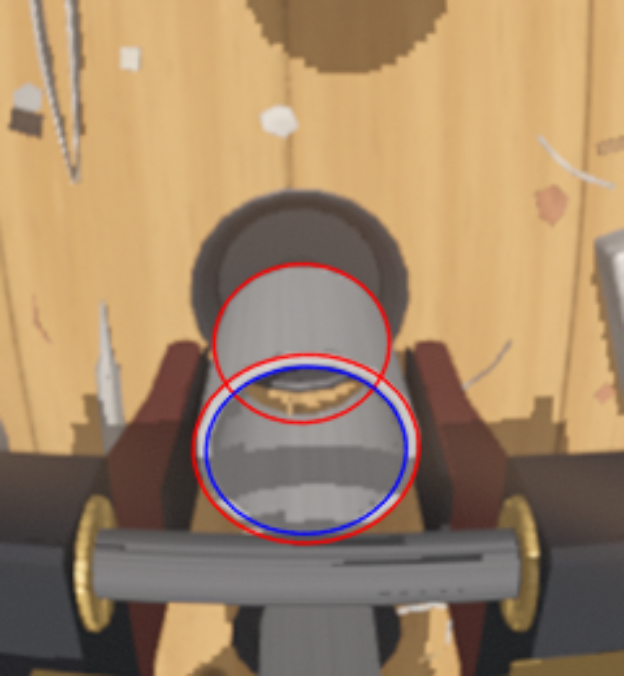

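>>> {"method": "send_rows", "body": {
  "series": [
    [[-0.8,0,-0.3,12,0],[-0.8,0.3,0,15,0],[-0.8,0.3,0,10,0],[-0.8,0,0,5,0],[-0.8,0,0,2,0],[-0.8,0,0,0,0]]
  ]
}}

```text
time_s: 32.45
position: [623.2, 40.4, 29.3]
orientation: [2.224, 2.162, -0.01]
contact_force: [-1.1, -0.7, 6.5]
width: 0.492
```

Run:
```python
from h import *
st()
```

```text
t 32.45 pos [623.2  40.4  29.3] toolz*1000 [  23.  -33. -999.] xaz 88.4 F [-1.1 -0.7  6.5] w 43.3 q [ 0.1   0.65 -0.37  1.76  0.37  0.79 -0.49]
```

Floor contact (6.5 N) at the expected height. Release and retreat to a view of everything.

>>> {"method": "send_rows", "body": {
  "series": [
    [[0.1,0,0,0,0],[0.4,0,0,0,0],[0.8,0,0,0,0],[1,0,0,0,0],[1,-0.5,0,-10,0],[1,-1,-1,-25,0],[1,-1,-1,-30,0],[1,-1,-1,-30,0],[1,-15,-20,-30,0],[1,-25,-25,-20,0],[1,-10,-15,0,0],[1,0,0,0,0],[1,0,0,0,0]]
  ]
}}

```text
time_s: 33.75
position: [555.1, -6.5, 186.5]
orientation: [2.218, 2.161, -0.003]
contact_force: [0.3, -0.3, 0.2]
width: 1.001
```

Run:
```python
from h import *
st()
z={q:6 for q in('flask_wide_low','flask_wide_tall','flask_narrow_tall','flask_narrow_low')}
E={'flask_wide_low':(641.5,-220),'flask_wide_tall':(634,180),'flask_narrow_tall':(624.5,-99.5),'flask_narrow_low':(622.5,40.5),'flask_wide_stub':(486,-16.6)}
look('w',E,'w18',z)
look('w',E,'s18',z,'side')
im=cv2.imread('pics/s18.png');cv2.imwrite('pics/s18c.png',cv2.resize(im[100:270,230:420],None,fx=3.5,fy=3.5,interpolation=2))
```

```text
t 33.75 pos [555.1  -6.5 186.5] toolz*1000 [  30.  -33. -999.] xaz 88.5 F [ 0.3 -0.3  0.2] w 88.0 q [ 0.26  0.35 -0.46  1.81  0.22  1.   -0.31]
flask_wide_low ([640.7, -220.3], np.float64(0.444), 0.67)
flask_wide_tall ([635.5, 180.4], np.float64(0.846), 0.69)
flask_narrow_tall ([624.2, -99.3], np.float64(0.872), 0.6)
flask_narrow_low ([623.0, 41.2], np.float64(0.958), 0.93)
flask_wide_stub ([485.7, -17.7], np.float64(0.931), 0.98)
flask_wide_low ([638.8, -224.3], np.float64(0.939), 0.78)
flask_wide_tall ([631.2, 183.6], np.float64(0.815), 0.56)
flask_narrow_tall ([622.7, -103.2], np.float64(0.927), 0.86)
flask_narrow_low ([621.8, 38.9], np.float64(0.793), 0.52)
flask_wide_stub ([485.6, -21.9], np.float64(0.934), 0.64)
```

View pics/w18.png

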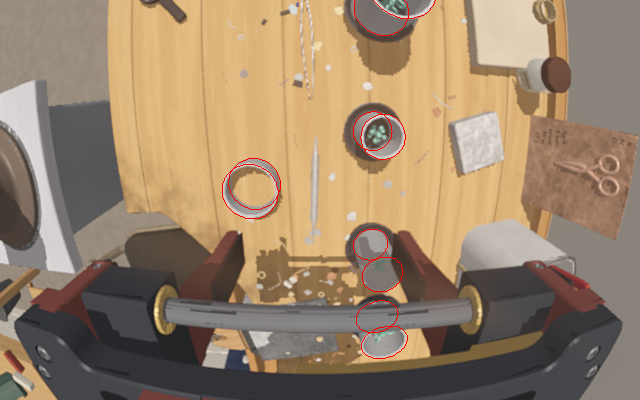

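View pics/s18c.png

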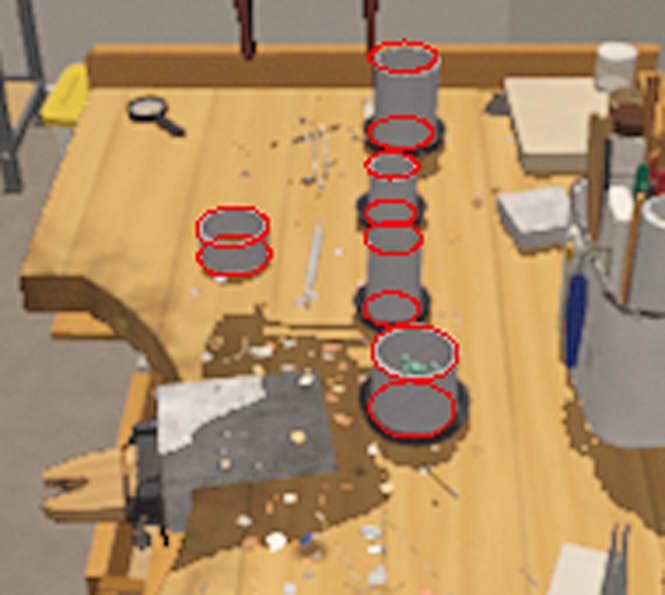

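>>> {"method": "send_rows", "body": {
  "series": [
    [[1,20,10,0,0],[1,35,10,0,0],[1,35,10,0,0],[1,20,5,0,0],[1,0,0,0,0],[1,0,0,0,0],[1,0,0,0,0]]
  ]
}}

```text
time_s: 35.05
position: [593.7, 103.2, 181.8]
orientation: [2.224, 2.158, -0.008]
contact_force: [0.3, -0.1, -0.0]
width: 0.995
```

Run:
```python
from h import *
st()
z={q:6 for q in('flask_wide_low','flask_wide_tall','flask_narrow_tall','flask_narrow_low')}
E={'flask_wide_tall':(634,180),'flask_narrow_low':(622.5,40.5)}
look('w',E,'w19',z)
im=cv2.imread('pics/w19.png');cv2.imwrite('pics/w19c.png',cv2.resize(im[:260,220:480],None,fx=2.3,fy=2.3,interpolation=2))
```

```text
t 35.05 pos [593.7 103.2 181.8] toolz*1000 [  26.  -35. -999.] xaz 88.3 F [ 0.3 -0.1 -0. ] w 87.6 q [ 0.07  0.44 -0.47  1.69  0.27  1.05 -0.52]
flask_wide_tall ([634.9, 179.8], np.float64(0.959), 0.75)
flask_narrow_low ([622.6, 41.3], np.float64(0.955), 0.7)
```

View pics/w19c.png

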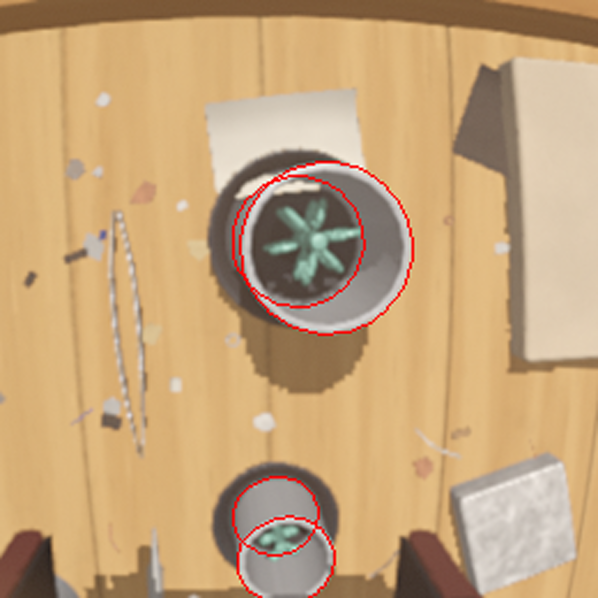

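Every rim matches an upright flask standing 6 mm above the bench, and the gripper is clear of everything.

Run:
```python
from h import *
print(order.job_done()); st()
```

```text
the job is handed in; nothing more can be done
None
the job is handed in; nothing more can be done
```

All four trees are covered and I handed the job in at about 35 s of the 106 s allowed. Each wide or narrow, tall or low flask went over the tree of the same name. I left the 30 mm stub and the blue look-alike where they were.

**Last checks:**
- **Wrist views:** with the arm clear, the outlines of all four flasks fit upright flasks standing on the collar floor, 6 mm above the bench. Their centres lie within about 2 mm of the base centres.
- **Stub:** it is still at about (486, -17).
- **Forces:** the highest force I read was 6.5 N. It came when `flask_narrow_low` touched its collar floor.

**Where checks disagreed or were weak:**
- **Side camera:** its fits differed from the wrist fits by up to about 4 mm. The stub, which I never touched, was off by a similar amount, so I put this down to calibration.
- **`flask_wide_low`:** the gripper partly hid it in the final wrist picture, so that fit was poor (0.44). The wrist view just after I released it matched well (0.96).
- **Tool tilt:** the tool drifted about 2–3° off vertical during the work. I allowed for this when lowering the flasks.

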